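# Hover the repair insert over its pocket in the mould, held in tongs

### The arm

A 6-joint arm with a two-finger parallel gripper is mounted at the origin on the work surface. World frame = base frame: x ahead of the robot, y to its left, z up, the work surface at z = 0. Lengths are in m, angles in rad, forces in N, time in s.
With the tool pointing down it reaches from about 0.225 to 0.875 m from the base axis. Payload 3.4 kg.
Tool frame: the origin (TCP) lies at the very end of the fingers, on their centre line; the grasp point (between the pads) lies manip.pinch_z behind it (manip.pinch_z is the distance from the TCP to the grasp point, in m); z points along the fingers, y is the direction in which the jaws open and shut (so a half turn about z gives the same grasp; the last joint's range is limited). The gripper opens to 85 mm and grips with 20 to 120 N. Pads are 22 mm wide; open, the fingers measure 114 mm over their backs; the gripper's body (76 mm by 85 mm) begins 54 mm behind the grasp point. The pads swing forward as they close: fully open they stand 13 mm farther back than shut.
Start: joints at [1.142, 0.276, 1.505, -0, 1.361, -0.121], TCP at [0.174, 0.548, 0.231] pointing down, gripper open.
Joint ranges: [-2.89, 2.89], [-0.75, 2.08], [0.22, 2.7], [-1.18, 4.32], [0.11, 2.71], [-2.7, 2.7]. Speed limits (rad/s): [2.57, 2.57, 3.14, 3.14, 3.14, 3.14].

### API

Orientations are given as a unit quaternion [w, x, y, z].
In Python, from rig import manip, imaging, workorder gives the robot as it stands.
- The arm moves only by the tool apply_moves, never from a script. Its argument "moves" is one flat list of numbers, 7 for each row, row after row: the finger opening in m, from 0 to 0.0854, then the shift along the tool's x, y, z in m, then the turn, a rotation vector about the tool's x, y, z in rad. In form: [jaw, tx, ty, tz, rx, ry, rz, jaw, tx, ty, tz, rx, ry, rz, ...]. A call has exactly 8 rows; each row shifts and turns the pose as measured when the row begins, along the tool's axes as they then stand; what a row does not reach is not made up. A row lasts 1/12 s, in which the tool goes at most 41.7 mm and 7.16 degrees, less where a joint would pass 70% of its speed; a pose out of reach is approached as far as the arm can. A call with a gripper value outside its range is refused whole. The fingers move at their own pace and stop on an object; "newtons" is the grip in N (left out, the last holds). Time passes only in rows, so rows that do not move let the fingers close, or fill a call up. It gives the time, the measured TCP pose, the force and the opening at its end, in the units of the state.
- manip.get_state(): the state, without advancing time (a new reading comes with each control period).
- imaging.get_image(name): name is "scene" or "top" or "wrist"; returns a dict with "image" (480x640x3 uint8, red, green, blue), "range_z" (480x640 float32, m along the optical axis (not along the pixel's ray), 0 where there is no reading), "fx", "fy", "cx", "cy" (pixels), "R" (3x3) and "t" (3): a world point X has camera coordinates R X + t. Camera axes: x right, y down, z forward; pixel columns grow to the right and rows downward; lengths in m; the calibration is good to about 2 mm. A picture is of the moment at which its call begins.
- workorder.sign_off(): hands the job in, once; it reports no verdict.
The state is a dict: "clock": time; "qpos": joint angles; "qd": joint speeds; "effort": joint torques, N m; "position": TCP position; "ee_rot": TCP orientation; "contact_force": force on the tool from outside, world axes, zero at the start; "moment": the same for the moment, N m; "width": finger opening in m.
Only numpy, scipy, OpenCV 4.12 (cv2) and the standard library are available. Lean on these libraries where they do the work, as an engineer would, in place of code of your own. Each camera call takes 0.05 s, during which the arm holds its last target.

### The job

Take the parallel tongs from their red rack and, using them, pick up the copper-coloured repair insert from the blue plate; it has been degreased for welding, so the gripper's fingers must never touch it. Carry it over the clamps and walls of the mould and finish still holding it in the tongs, hovering upright and still about 8 mm above the yellow-framed pocket, centred on it and turned so that it would drop straight in, ready for the welder to check. Neither insert nor tongs may touch the mould or its clamps at any time, and leave the spare plug, can, brush and jar alone.

Things in the scene. Friction and masses are not known exactly. Their poses are not given: they have to be found in the camera images.
- tongs_grip (a point): Where to hold the sprung tongs (120 g, upright in the rack): on their centre line, 67 mm above the underside of the tips. z up, x along the hanger bar, y the line along which jaws close: squeeze along y. Two black pads, 28 mm wide, from 25 mm below to 25 mm above here, 56 mm over their outer faces when free. Yellow head between them, 24 mm in y, ends 36 mm above here. Tips hang 10 mm above the table.
- jaw_l (a joint): Inward travel of the +y jaw of the tongs, m: 0 free, 0.010 at its stop. Pad and leg move together, straight along y. Spring force on the pad: 4 N at 0, plus 0.5 N per mm. Steel leg below the pad: 22 mm wide (x), 5 mm thick, straight for the lowest 42 mm. Tip gap = width over the pads less 24 mm: 32 mm free.
- jaw_r (a joint): The same for the -y jaw. With the pads squeezed to about 50 mm the tongs are held firmly and the tips stay 26 mm apart, to go over the insert; a further squeeze with 20 N or more clamps the insert (pads then at 40 mm, tips at 16 mm, both jaws at 0.008).
- rack: Tongs rack fixed to the table: red base 130 x 60 mm, two posts 40 mm either side of the centre along x, each with a 16 mm wide notch open at the top (107 mm high) in which the tongs' hanger bar lies (88 x 10 mm, underside 22 mm above the grip point). Lift the tongs straight up by 15 mm or more to clear it. Origin: centre of the underside.
- insert_mid (a point): Copper-coloured oblong repair insert, 28 mm (its x) by 16 mm (its y) by 24 mm high, 80 g, standing on the blue plate. This point is its centre, 12 mm above its underside. Grip it across its 16 mm width (tongs' y along its y); it does not matter which way round.
- plate: Blue supply plate fixed to the table, 130 x 90 mm, 10 mm thick. Origin: centre of its underside. The insert stands on its -x half, the spare plug on its +x half.
- pocket (a point): Centre of the mouth of the oblong pocket in the mould's recessed floor, framed in yellow: 31 mm (x) by 19 mm (y), 12 mm deep, at floor height (25 mm above the table); x along the pocket's length, z up. The hovering insert's 28 mm side lies along this x, either way round.
- mould: Mould half, fixed; origin: centre of underside, axes as the pocket's. Floor 25 mm above the table, 120 (x) x 90 mm, in a blue wall, top at 50 mm; grey fixture jaws along both y sides (65 to 82 mm out), 70 mm high; strap clamps at both x ends (60 to 110 mm out), studs up to 84 mm high; two bosses 10 mm high on the floor, 42 mm out at -x. Pocket 18 mm from centre at +x.
- spare: Bystander: steel round plug, 20 mm diameter, 20 mm high, upright on the blue plate. Origin: centre of its underside.
- can: Bystander: red can, 52 mm diameter, 100 mm high, upright on the table. Origin: centre of its underside.
- brush: Bystander: hand brush with a wooden handle, about 200 mm long, lying across the table beyond the work.
- jar: Bystander: amber jar with black cap, 56 mm diameter, 65 mm high, upright on the table beyond the work. Origin: centre of its underside.

How it is judged:
By the outcome, as a careful person would: the job done as asked, in the order asked, and still so for the second after the job is handed in, while the arm keeps its last pose, push and grip.
It also fails if it takes over 48 s, if anything falls off the work surface, if the arm or the gripper's body presses on something with over 40 N, if the wrist force passes 120 N, or if a joint passes its speed limit or range.

## Working session

There is one attempt and no reset: what is moved stays moved. The work goes in short steps, Python scripts to look and compute and a tool call to move; the robot and the scene stay as the last step left them, time stands still between calls to the robot, and variables do not carry over. Pictures are saved under pics/ and viewed, and the job is handed in when it is done.

Besides the shell and the picture viewer there is one more tool, called by a JSON object that holds its "api" and its "payload", one argument or row to a line. apply_moves: Moves the arm, as the interface text tells. Its arguments: {"type":"object","properties":{"moves":{"type":"array"},"newtons":{"type":"number"}},"required":["moves"]}

```bash
mkdir -p pics; ls; cat > h.py <<'E'
import numpy as np, cv2
from rig import manip, imaging, workorder
from scipy.spatial.transform import Rotation as Ro
def save(n,name):
    d=imaging.get_image(n); cv2.imwrite(f'pics/{name}.png',d['image'][:,:,::-1]); np.savez(f'pics/{name}.npz',**d); return d
def load(name): return dict(np.load(f'pics/{name}.npz'))
def px2w(d,u,v,z=None,h=None):
    ray=np.array([(u-d['cx'])/d['fx'],(v-d['cy'])/d['fy'],1.0])
    R,t=d['R'],d['t']; c=-R.T@t; r=R.T@ray
    if h is not None: s=(h-c[2])/r[2]
    else: s=d['range_z'][int(v),int(u)] if z is None else z
    return c+s*r
def cloud(d):
    v,u=np.mgrid[:480,:640]; z=d['range_z']
    P=np.stack([(u-d['cx'])/d['fx']*z,(v-d['cy'])/d['fy']*z,z],-1)
    W=(P-d['t'])@d['R']; W[z==0]=np.nan; return W
def crop(name,x0,y0,x1,y1,k,out):
    im=cv2.imread(f'pics/{name}.png')[y0:y1,x0:x1]; cv2.imwrite(f'pics/{out}.png',cv2.resize(im,None,fx=k,fy=k,interpolation=cv2.INTER_CUBIC))
E
python3 - <<'E'
from h import *
np.set_printoptions(precision=4,suppress=True)
print(manip.get_state(), manip.pinch_z)
for n in('scene','top','wrist'):
    d=save(n,n+'0'); print(n,d['fx'],d['cx'],d['cy'],d['R'],d['t'])
E
```

```text
pics
{'clock': 0.0, 'qpos': array([ 1.142 ,  0.2766,  1.5061, -0.    ,  1.3607, -0.121 ]), 'qd': array([-0.0008, -0.001 , -0.0004,  0.0013,  0.0002, -0.0012]), 'effort': array([  0.0009, -41.6768, -24.5801,  -0.0003,   0.011 ,  -0.    ]), 'position': array([0.174 , 0.5475, 0.2304]), 'ee_rot': array([-0.0002,  0.1533,  0.9882, -0.0009]), 'contact_force': array([-0.1227, -0.2369, -0.2352]), 'moment': array([ 0.0118,  0.0046, -0.0503]), 'width': 0.08516573120679247} 0.0187
scene 486.96102652782747 312.05193559696534 238.6686151635992 [[-0.8306  0.5568 -0.0056]
 [ 0.3553  0.5222 -0.7753]
 [-0.4287 -0.646  -0.6316]] [ 0.4824 -0.1648  1.1057]
top 457.22008874820995 312.9318139097127 240.68583101541174 [[ 0.0058 -1.      0.008 ]
 [-0.9993 -0.0061 -0.0363]
 [ 0.0363 -0.0078 -0.9993]] [0.0057 0.6022 0.9884]
wrist 426.1452383176931 322.6966053817238 241.44404826070976 [[ 0.3031  0.9529 -0.0017]
 [ 0.9097 -0.2889  0.2982]
 [ 0.2837 -0.0919 -0.9545]] [-0.5742 -0.0396  0.3798]
```

View pics/top0.png

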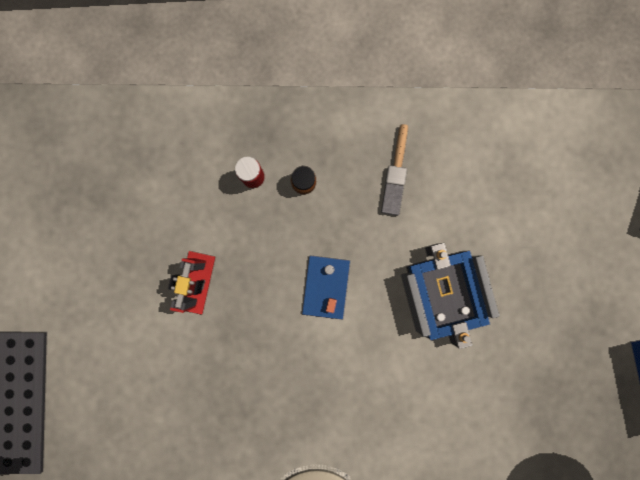

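View pics/scene0.png

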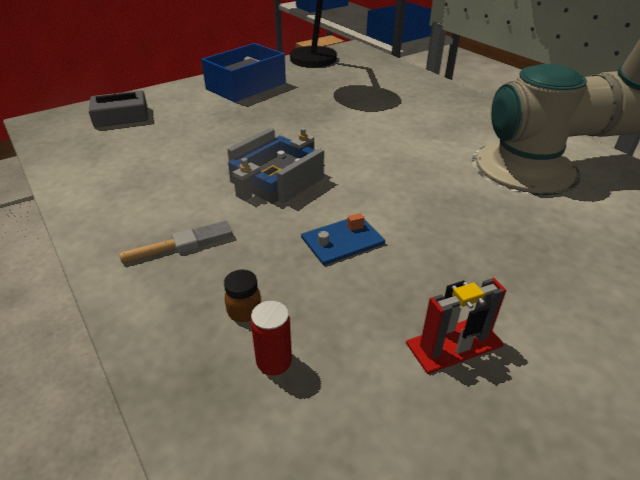

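View pics/wrist0.png

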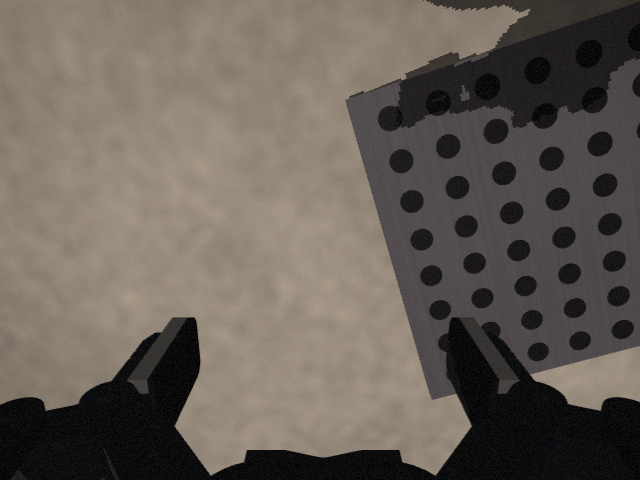

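```bash
python3 - <<'E'
from h import *
crop('top0',150,230,250,330,6,'c_rack'); crop('top0',290,240,370,330,6,'c_plate'); crop('top0',395,230,510,360,5,'c_mould')
a=[cv2.imread(f'pics/c_{n}.png') for n in('rack','plate','mould')]
E
```

```text
(no output)
```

View pics/c_rack.png

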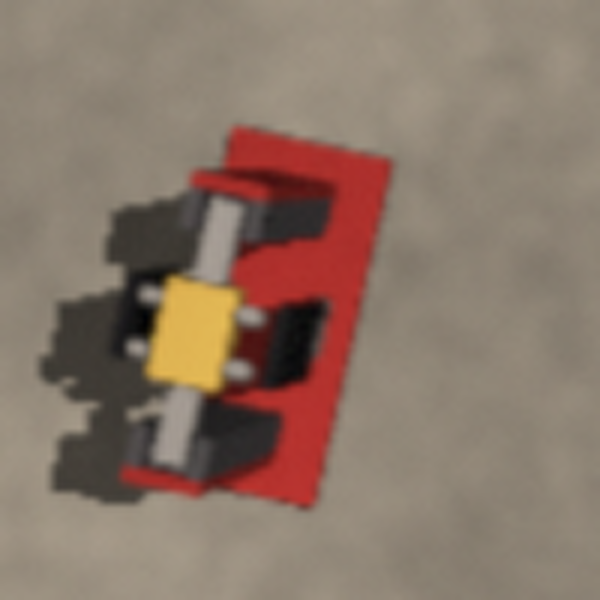

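View pics/c_plate.png

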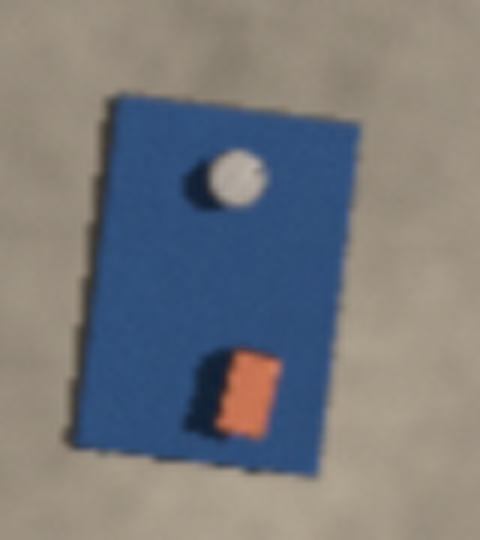

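View pics/c_mould.png

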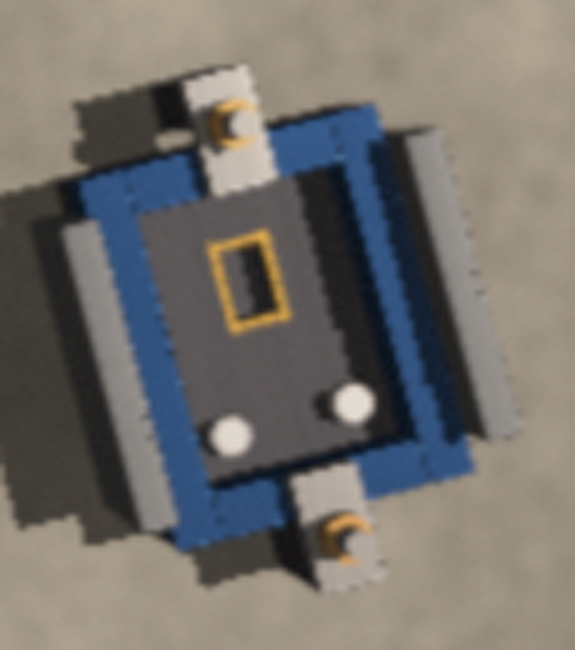

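```bash
cat > m0.py <<'E'
from h import *
np.set_printoptions(precision=4,suppress=True)
d=load('top0')
def P(c,o,k,h): return np.array([px2w(d,o[0]+u/k-.4,o[1]+v/k-.4,h=h) for u,v in c])
def yaw(a): return np.degrees(np.arctan2(a[1],a[0]))
h=P([(167,275),(243,290),(222,393),(147,378)],(150,230),6,.113)
b=P([(233,126),(392,160),(314,508),(0,0)],(150,230),6,.005)
print('head',h.mean(0),yaw(h[0]-h[3]),yaw(h[1]-h[2]),'bar',*[yaw(q[0]-q[1]) for q in [P([(224,195),(175,465)],(150,230),6,.108)]])
print('base ctr',(b[0]+b[2])/2,yaw(b[1]-b[2]))
i=P([(236,349),(283,359),(262,440),(214,430)],(290,240),6,.034); print('ins',i.mean(0),yaw(i[0]-i[3]),yaw(i[1]-i[2]))
p=P([(117,94),(360,124),(318,476),(75,446)],(290,240),6,.010); print('plate',p.mean(0),yaw(p[0]-p[3]),yaw(p[1]-p[2]))
s=P([(238,179)],(290,240),6,.03); print('spare',s)
q=P([(209,243),(268,230),(290,319),(232,333)],(395,230),5,.025); print('pocket',q.mean(0),yaw(q[0]-q[3]),yaw(q[1]-q[2]),np.linalg.norm(q-np.roll(q,1,0),axis=1))
w=P([(77,183),(375,104),(475,470),(182,550)],(395,230),5,.05); c=w.mean(0); y=yaw(w[0]-w[3]); print('mould',c,y,yaw(w[1]-w[2])); r=np.radians(y); print('pocket from mould',c+.018*np.array([np.cos(r),np.sin(r),0]))
W=cloud(d); print(W[285,182],W[305,331],W[270,329])
E
python3 m0.py
```

```text
head [0.5099 0.2649 0.113 ] -10.061831401058502 -10.659077079745751 bar -9.389154236086439
base ctr [0.5097 0.2662 0.005 ] -11.864159483890605
ins [ 0.4641 -0.0299  0.034 ] -14.995083973944547 -14.369301375514004
plate [ 0.5013 -0.0195  0.01  ] -6.458840915765898 -6.647988675708846
spare [[ 0.5402 -0.0259  0.03  ]]
pocket [ 0.5062 -0.2744  0.025 ] 14.198616738949356 13.693212444130237 [0.0398 0.0261 0.0393 0.0258]
mould [ 0.4889 -0.2785  0.05  ] 15.934417897418623 14.989095548614227
pocket from mould [ 0.5062 -0.2736  0.05  ]
[0.5106 0.2644 0.1151] [ 0.4646 -0.0298  0.0321] [ 0.539  -0.0252  0.0319]
```

```bash
cat >> h.py <<'E'
def Rdown(ydeg):  # tool y at angle ydeg, z down
    a=np.radians(ydeg); y=np.array([np.cos(a),np.sin(a),0]); z=np.array([0,0,-1.]); return np.stack([np.cross(y,z),y,z],1)
def pose():
    s=manip.get_state(); q=s['ee_rot']; return s['position'],Ro.from_quat([q[1],q[2],q[3],q[0]]).as_matrix(),s
def rows(target,ydeg,n):
    p,R,s=pose(); T=Rdown(ydeg); rv=Ro.from_matrix(R.T@T).as_rotvec(); d=np.array(target)-p
    print('now',p.round(4),'y ang',np.degrees(np.arctan2(R[1,1],R[0,1])).round(2),'tilt',np.degrees(np.arccos(-R[2,2])).round(2),'w',round(s['width'],4),'F',s['contact_force'].round(1),'t',s['clock'])
    print('dist/row',np.linalg.norm(d)/n,'deg/row',np.degrees(np.linalg.norm(rv))/n)
    for i in range(n):
        Ri=R@Ro.from_rotvec(rv*i/n).as_matrix(); print((Ri.T@d/n).round(4).tolist(),(rv/n).round(4).tolist())
def cam():
    d=imaging.get_image('wrist'); p,R,s=pose(); c=-d['R'].T@d['t']; return R.T@(c-p)
E
python3 - <<'E'
from h import *
print(cam())
rows([0.50,0.265,0.26],79.5,14)
E
```

```text
[ 7.53455097e-02 -4.07830229e-06 -1.42724998e-01]
now [0.1741 0.5477 0.2308] y ang 72.36 tilt 0.06 w 0.0854 F [-1.   0.4  0.2] t 0.2
dist/row 0.030887458099195353 deg/row 0.5097966612666217
[-0.0283, -0.0122, -0.0021] [-0.0001, -0.0, -0.0089]
[-0.0282, -0.0124, -0.0021] [-0.0001, -0.0, -0.0089]
[-0.0281, -0.0127, -0.0021] [-0.0001, -0.0, -0.0089]
[-0.028, -0.0129, -0.0021] [-0.0001, -0.0, -0.0089]
[-0.0279, -0.0132, -0.0021] [-0.0001, -0.0, -0.0089]
[-0.0277, -0.0134, -0.0021] [-0.0001, -0.0, -0.0089]
[-0.0276, -0.0137, -0.0021] [-0.0001, -0.0, -0.0089]
[-0.0275, -0.0139, -0.0021] [-0.0001, -0.0, -0.0089]
[-0.0274, -0.0142, -0.0021] [-0.0001, -0.0, -0.0089]
[-0.0272, -0.0144, -0.0021] [-0.0001, -0.0, -0.0089]
[-0.0271, -0.0147, -0.0021] [-0.0001, -0.0, -0.0089]
[-0.027, -0.0149, -0.0021] [-0.0001, -0.0, -0.0089]
[-0.0268, -0.0151, -0.0021] [-0.0001, -0.0, -0.0089]
[-0.0267, -0.0154, -0.0021] [-0.0001, -0.0, -0.0089]
```

{"api": "apply_moves", "payload": {
  "moves": [0.0854,-0.028,-0.012,-0.002,0,0,-0.009,0.0854,-0.028,-0.0125,-0.002,0,0,-0.009,0.0854,-0.028,-0.0125,-0.002,0,0,-0.009,0.0854,-0.028,-0.013,-0.002,0,0,-0.009,0.0854,-0.028,-0.013,-0.002,0,0,-0.009,0.0854,-0.028,-0.0135,-0.002,0,0,-0.009,0.0854,-0.028,-0.0135,-0.002,0,0,-0.009,0.0854,-0.0275,-0.014,-0.002,0,0,-0.009]
}}

```text
clock: 0.87
position: [0.3626, 0.3848, 0.244]
ee_rot: [-0.003, 0.11, 0.994, -0.001]
contact_force: [0.1, 0.5, 0.3]
width: 0.0854
```

```bash
python3 - <<'E'
from h import *
rows([0.48,0.265,0.26],79.5,7)
E
```

```text
now [0.3626 0.3848 0.244 ] y ang 77.39 tilt 0.34 w 0.0854 F [0.1 0.5 0.3] t 0.8667
dist/row 0.02406632025297844 deg/row 0.3057788881932411
[-0.0201, -0.013, -0.0024] [-0.0004, -0.0008, -0.0053]
[-0.02, -0.0131, -0.0023] [-0.0004, -0.0008, -0.0053]
[-0.02, -0.0132, -0.0023] [-0.0004, -0.0008, -0.0053]
[-0.0199, -0.0134, -0.0023] [-0.0004, -0.0008, -0.0053]
[-0.0198, -0.0135, -0.0023] [-0.0004, -0.0008, -0.0053]
[-0.0197, -0.0136, -0.0023] [-0.0004, -0.0008, -0.0053]
[-0.0197, -0.0137, -0.0023] [-0.0004, -0.0008, -0.0053]
```

{"api": "apply_moves", "payload": {
  "moves": [0.0854,-0.02,-0.013,-0.0024,0,-0.001,-0.005,0.0854,-0.02,-0.013,-0.0024,0,-0.001,-0.005,0.0854,-0.02,-0.013,-0.0024,0,-0.001,-0.005,0.0854,-0.02,-0.0135,-0.0024,0,-0.001,-0.005,0.0854,-0.02,-0.0135,-0.0024,0,-0.001,-0.005,0.0854,-0.0197,-0.0136,-0.0024,0,-0.001,-0.005,0.0854,-0.015,-0.01,-0.002,0,0,-0.005,0.0854,0,0,0,0,0,0]
}}

```text
clock: 1.53
position: [0.4855, 0.258, 0.2599]
ee_rot: [0.001, 0.095, 0.995, -0.003]
contact_force: [0.1, 0.6, 1.0]
width: 0.0852
```

```bash
python3 - <<'E'
from h import *
rows([0.48,0.265,0.26],79.5,7)
save('wrist','w1')
E
```

```text
now [0.4855 0.258  0.2599] y ang 79.11 tilt 0.36 w 0.0852 F [0.1 0.6 1. ] t 1.5333
dist/row 0.0012781214531952553 deg/row 0.07576853157145835
[0.001, 0.0008, -0.0] [-0.0008, 0.0004, -0.001]
[0.001, 0.0008, -0.0] [-0.0008, 0.0004, -0.001]
[0.001, 0.0008, -0.0] [-0.0008, 0.0004, -0.001]
[0.001, 0.0008, -0.0] [-0.0008, 0.0004, -0.001]
[0.001, 0.0008, -0.0] [-0.0008, 0.0004, -0.001]
[0.001, 0.0008, -0.0] [-0.0008, 0.0004, -0.001]
[0.001, 0.0008, -0.0] [-0.0008, 0.0004, -0.001]
```

View pics/w1.png

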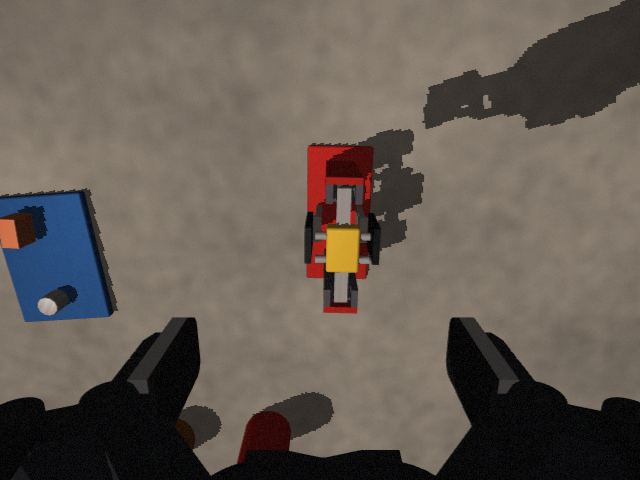

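```bash
python3 -c "
from h import *
crop('w1',290,160,400,320,5,'c1')"
```

```text
(no output)
```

View pics/c1.png

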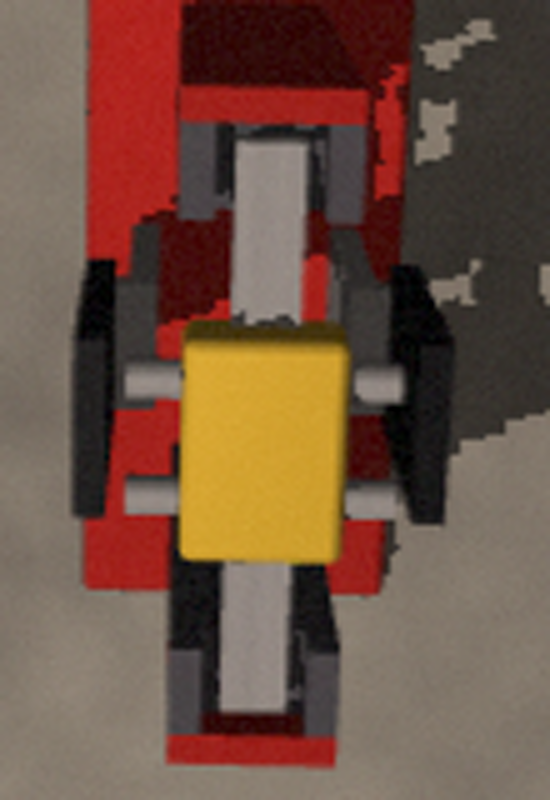

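```bash
python3 - <<'E'
from h import *
np.set_printoptions(precision=4,suppress=True)
d=load('w1')
def P(c,h): return np.array([px2w(d,290+u/5-.4,160+v/5-.4,h=h) for u,v in c])
def yaw(a): return np.degrees(np.arctan2(a[1],a[0]))
h=P([(186,337),(347,343),(340,560),(180,556)],.113); print('head',h.mean(0),yaw(h[3]-h[0]),yaw(h[2]-h[1]),np.linalg.norm(h-np.roll(h,1,0),axis=1))
p=P([(75,337),(453,345),(443,520),(73,513)],.102); print('pads',p.mean(0),yaw(p[3]-p[0]),yaw(p[2]-p[1]),np.linalg.norm(p-np.roll(p,1,0),axis=1))
b=P([(268,140),(258,712)],.109);print('bar',b.mean(0),yaw(b[1]-b[0]),np.linalg.norm(b[1]-b[0]))
r=P([(274,85),(252,765)],.107);print('posts',r.mean(0),yaw(r[1]-r[0]))
W=cloud(d); print(W[250,343])
E
```

```text
head [0.5095 0.2667 0.113 ] -12.242592750008503 -11.207240417726887 [0.0331 0.0227 0.0328 0.0233]
pads [0.5099 0.2667 0.102 ] -12.255493018585035 -11.721310805248361 [0.0274 0.0553 0.0273 0.0556]
bar [0.5089 0.2669 0.109 ] -11.05987021315299 0.08720470600404016
posts [0.5102 0.2667 0.107 ] -11.870315294617672
[0.5094 0.2672 0.1139]
```

```bash
python3 - <<'E'
from h import *
rows([0.5097,0.2663,0.15],78.3,5)
E
```

```text
now [0.4841 0.259  0.2596] y ang 79.13 tilt 0.3 w 0.0853 F [-0.2  0.3  0.3] t 1.5833
dist/row 0.02255958991243394 deg/row 0.17643269962820327
[-0.0047, 0.0025, 0.0219] [-0.001, 0.0001, 0.0029]
[-0.0047, 0.0025, 0.0219] [-0.001, 0.0001, 0.0029]
[-0.0047, 0.0025, 0.0219] [-0.001, 0.0001, 0.0029]
[-0.0047, 0.0025, 0.0219] [-0.001, 0.0001, 0.0029]
[-0.0047, 0.0025, 0.0219] [-0.001, 0.0001, 0.0029]
```

{"api": "apply_moves", "payload": {
  "moves": [0.0854,-0.0047,0.0025,0.022,-0.001,0,0.003,0.0854,-0.0047,0.0025,0.022,-0.001,0,0.003,0.0854,-0.0047,0.0025,0.022,-0.001,0,0.003,0.0854,-0.0047,0.0025,0.022,-0.001,0,0.003,0.0854,-0.0047,0.0025,0.018,-0.001,0,0.003,0.0854,0,0,0,0,0,0,0.0854,0,0,0,0,0,0,0.0854,0,0,0,0,0,0]
}}

```text
clock: 2.25
position: [0.5045, 0.2725, 0.1508]
ee_rot: [-0.002, 0.101, 0.995, 0.002]
contact_force: [-0.7, 0.5, -0.2]
width: 0.0853
```

```bash
python3 - <<'E'
from h import *
rows([0.5097,0.2663,0.056],78.3,6)
save('wrist','w2')
E
```

```text
now [0.5045 0.2725 0.1508] y ang 78.36 tilt 0.33 w 0.0853 F [-0.7  0.5 -0.2] t 2.25
dist/row 0.01585619246878024 deg/row 0.05632033069074687
[-0.0011, -0.0009, 0.0158] [0.0007, -0.0007, 0.0002]
[-0.0011, -0.0009, 0.0158] [0.0007, -0.0007, 0.0002]
[-0.0011, -0.0009, 0.0158] [0.0007, -0.0007, 0.0002]
[-0.0011, -0.0009, 0.0158] [0.0007, -0.0007, 0.0002]
[-0.0011, -0.0009, 0.0158] [0.0007, -0.0007, 0.0002]
[-0.0011, -0.0008, 0.0158] [0.0007, -0.0007, 0.0002]
```

View pics/w2.png

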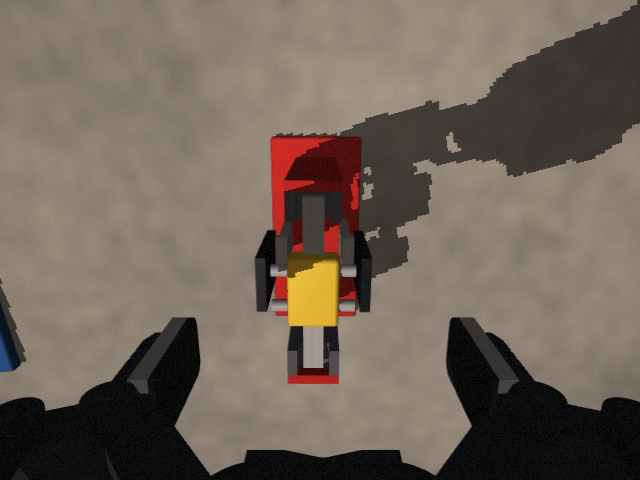

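```bash
python3 - <<'E'
from h import *
d=load('w2')
h=np.array([px2w(d,u,v,h=.113) for u,v in [(288,255),(338.5,255),(338,325),(288,325.5)]]); print(h.mean(0),[np.degrees(np.arctan2(*(b-a)[[1,0]])) for a,b in((h[0],h[3]),(h[1],h[2]))])
c=-d['R'].T@d['t']; p,R,s=pose(); print(p,R.T@(c-p))
p=np.array([px2w(d,u,v,h=.102) for u,v in [(257,310),(370,311)]]); print('pads far',p,p.mean(0))
E
```

```text
[0.50851993 0.26723347 0.113     ] [np.float64(-13.02283728793025), np.float64(-11.40999928401494)]
[0.50482114 0.27257769 0.15130063] [ 7.54334566e-02 -1.03220005e-04 -1.42404667e-01]
pads far [[0.51752516 0.2366846  0.102     ]
 [0.52948972 0.29144244 0.102     ]] [0.52350744 0.26406352 0.102     ]
```

{"api": "apply_moves", "payload": {
  "moves": [0.0854,-0.0056,-0.0048,0,0.002,-0.002,0,0.0854,0,0,0.01,0,0,0,0.0854,0,0,0.015,0,0,0,0.0854,0,0,0.01,0,0,0,0.0854,0,0,0,0,0,0,0.0854,0,0,0,0,0,0,0.0854,0,0,0,0,0,0,0.0854,0,0,0,0,0,0]
}}

```text
clock: 2.97
position: [0.5125, 0.2674, 0.1202]
ee_rot: [0.005, 0.101, 0.995, 0.004]
contact_force: [-0.4, -0.5, 0.0]
width: 0.0856
```

```bash
python3 - <<'E'
from h import *
rows([0.5093,0.2667,0.056],78.2,5)
E
```

```text
now [0.5125 0.2674 0.1202] y ang 78.37 tilt 0.72 w 0.0856 F [-0.4 -0.5  0. ] t 2.9667
dist/row 0.012851443615063749 deg/row 0.14843037092398798
[0.0007, -0.0004, 0.0128] [0.0018, 0.0018, 0.0006]
[0.0007, -0.0004, 0.0128] [0.0018, 0.0018, 0.0006]
[0.0007, -0.0003, 0.0128] [0.0018, 0.0018, 0.0006]
[0.0006, -0.0003, 0.0128] [0.0018, 0.0018, 0.0006]
[0.0006, -0.0003, 0.0128] [0.0018, 0.0018, 0.0006]
```

{"api": "apply_moves", "payload": {
  "moves": [0.0854,0.0007,-0.0004,0.013,0.0018,0.0018,0,0.0854,0.0007,-0.0004,0.013,0.0018,0.0018,0,0.0854,0.0007,-0.0004,0.013,0.0018,0.0018,0,0.0854,0.0007,-0.0004,0.013,0.0018,0.0018,0,0.0854,0.0006,0,0.009,0.0018,0.0018,0,0.0854,0,0,0,0,0,0,0.0854,0,0,0,0,0,0,0.0854,0,0,0,0,0,0]
}}

```text
clock: 3.63
position: [0.5137, 0.2686, 0.0622]
ee_rot: [0.005, 0.101, 0.995, 0.002]
contact_force: [0.1, -0.2, -0.4]
width: 0.0852
```

```bash
python3 - <<'E'
from h import *
rows([0.5093,0.2667,0.056],78.2,3)
save('wrist','w3')
E
```

```text
now [0.5137 0.2686 0.0622] y ang 78.37 tilt 0.62 w 0.0852 F [ 0.1 -0.2 -0.4] t 3.6333
dist/row 0.0025984924961422896 deg/row 0.21409719150867787
[0.0013, -0.0009, 0.002] [0.0019, 0.003, 0.001]
[0.0013, -0.0009, 0.002] [0.0019, 0.003, 0.001]
[0.0013, -0.0009, 0.0021] [0.0019, 0.003, 0.001]
```

View pics/w3.png

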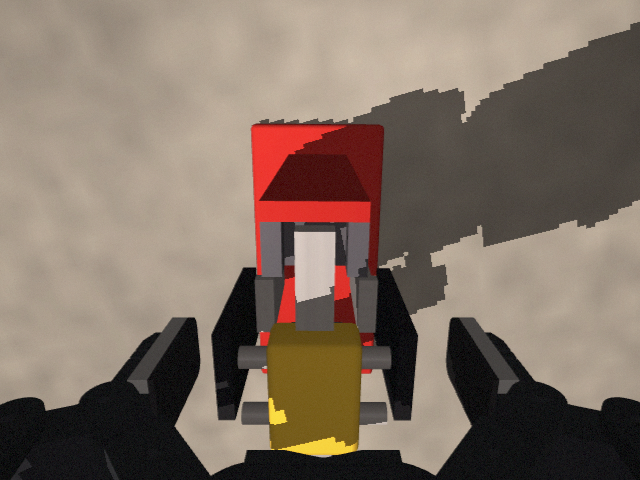

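{"api": "apply_moves", "payload": {
  "moves": [0.0854,0.0013,-0.0009,0.002,0.002,0.003,0.001,0.0854,0.0013,-0.0009,0.002,0.002,0.003,0.001,0.0854,0.0013,-0.0009,0.002,0.002,0.003,0.001,0.0854,0,0,0,0,0,0,0.0854,0,0,0,0,0,0,0.0854,0,0,0,0,0,0,0.0854,0,0,0,0,0,0,0.0854,0,0,0,0,0,0]
}}

```text
clock: 4.35
position: [0.5108, 0.2673, 0.0585]
ee_rot: [0.002, 0.103, 0.995, 0.001]
contact_force: [-0.4, -0.3, 0.1]
width: 0.0857
```

```bash
python3 - <<'E'
from h import *
rows([0.5093,0.2667,0.056],78.2,3)
d=save('wrist','w4')
crop('w4',180,180,500,480,2,'c4')
p,R,s=pose(); print(s['qpos'],s['qd'])
p,R,s=pose(); print(p,R)
E
```

```text
now [0.5108 0.2673 0.0585] y ang 78.18 tilt 0.27 w 0.0857 F [-0.4 -0.3  0.1] t 4.35
dist/row 0.0009783837972558512 deg/row 0.09029541661842204
[0.0004, -0.0003, 0.0008] [0.0008, 0.0014, -0.0001]
[0.0004, -0.0003, 0.0008] [0.0008, 0.0014, -0.0001]
[0.0004, -0.0003, 0.0008] [0.0008, 0.0014, -0.0001]
[ 3.61605777e-01  4.21767039e-01  1.75133124e+00 -3.10336925e-04
  9.63798046e-01 -1.00265538e+00] [-1.16761995e-03  1.81891436e-05 -2.69169239e-04 -1.34928134e-03
  1.03742528e-03  3.60411906e-04]
[0.51074734 0.26728275 0.05847954] [[-0.9787743   0.20489209  0.0044828 ]
 [ 0.20490018  0.97878184  0.00142304]
 [-0.00409611  0.00231136 -0.99998894]]
```

View pics/c4.png

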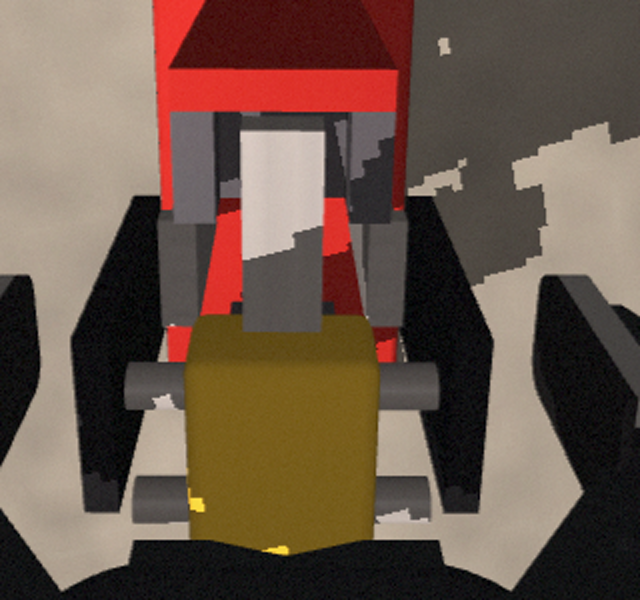

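{"api": "apply_moves", "payload": {
  "moves": [0.07,0.0008,-0.0005,0.001,0.001,0.002,0,0.062,0,0,0,0.001,0.002,0,0.057,0,0,0,0,0,0,0.054,0,0,0,0,0,0,0.052,0,0,0,0,0,0,0.05,0,0,0,0,0,0,0.05,0,0,0,0,0,0,0.05,0,0,0,0,0,0],
  "newtons": 40
}}

```text
clock: 5.07
position: [0.5099, 0.267, 0.0582]
ee_rot: [0.0, 0.103, 0.995, 0.0]
contact_force: [0.2, -0.2, 0.4]
width: 0.0501
```

```bash
python3 - <<'E'
from h import *
rows([0.5093,0.2667,0.1],78.2,3)
d=save('wrist','w5')
E
```

```text
now [0.5099 0.267  0.0582] y ang 78.16 tilt 0.04 w 0.0501 F [ 0.2 -0.2  0.4] t 5.0667
dist/row 0.013922629759645954 deg/row 0.018039389230718718
[0.0002, -0.0001, -0.0139] [0.0002, 0.0001, -0.0002]
[0.0002, -0.0001, -0.0139] [0.0002, 0.0001, -0.0002]
[0.0002, -0.0002, -0.0139] [0.0002, 0.0001, -0.0002]
```

View pics/w5.png

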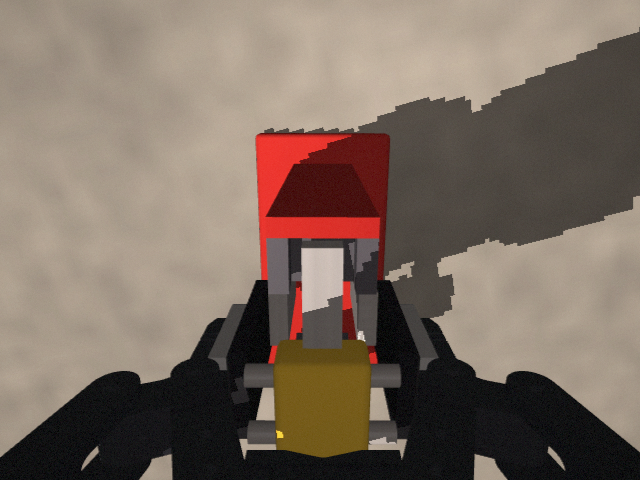

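{"api": "apply_moves", "payload": {
  "moves": [0.05,0,0,-0.006,0,0,0,0.05,0,0,-0.01,0,0,0,0.05,0,0,-0.012,0,0,0,0.05,0,0,-0.014,0,0,0,0.05,0,0,-0.014,0,0,0,0.05,0,0,-0.014,0,0,0,0.05,0,0,-0.012,0,0,0,0.05,0,0,-0.008,0,0,0]
}}

```text
clock: 5.78
position: [0.5077, 0.2661, 0.1522]
ee_rot: [-0.003, 0.103, 0.995, -0.001]
contact_force: [0.8, 0.3, -0.2]
width: 0.0503
```

```bash
python3 - <<'E'
from h import *
rows([0.4643,-0.03,0.16],75.3,12)
save('wrist','w6')
save('scene','s6')
E
```

```text
now [0.5077 0.2661 0.1522] y ang 78.18 tilt 0.38 w 0.0503 F [ 0.8  0.3 -0.2] t 5.7833
dist/row 0.02494630823016883 deg/row 0.24242231312307472
[-0.0015, -0.0249, -0.0006] [-0.0003, -0.0005, 0.0042]
[-0.0016, -0.0249, -0.0006] [-0.0003, -0.0005, 0.0042]
[-0.0017, -0.0249, -0.0006] [-0.0003, -0.0005, 0.0042]
[-0.0018, -0.0249, -0.0006] [-0.0003, -0.0005, 0.0042]
[-0.0019, -0.0249, -0.0006] [-0.0003, -0.0005, 0.0042]
[-0.002, -0.0249, -0.0006] [-0.0003, -0.0005, 0.0042]
[-0.0021, -0.0248, -0.0006] [-0.0003, -0.0005, 0.0042]
[-0.0022, -0.0248, -0.0006] [-0.0003, -0.0005, 0.0042]
[-0.0023, -0.0248, -0.0006] [-0.0003, -0.0005, 0.0042]
[-0.0024, -0.0248, -0.0006] [-0.0003, -0.0005, 0.0042]
[-0.0026, -0.0248, -0.0006] [-0.0003, -0.0005, 0.0042]
[-0.0027, -0.0248, -0.0006] [-0.0003, -0.0005, 0.0042]
```

View pics/w6.png

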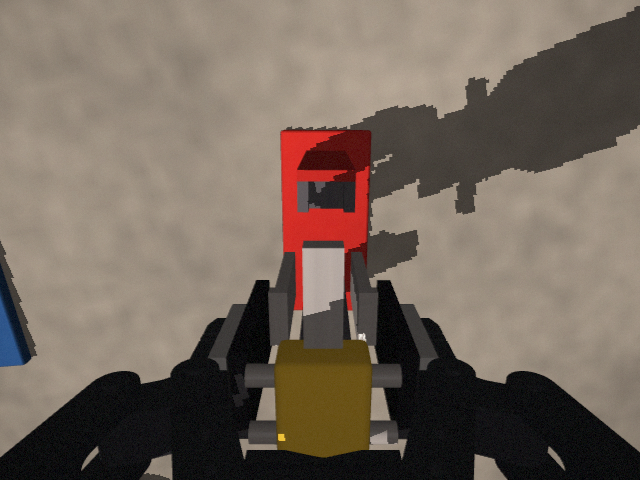

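View pics/s6.png

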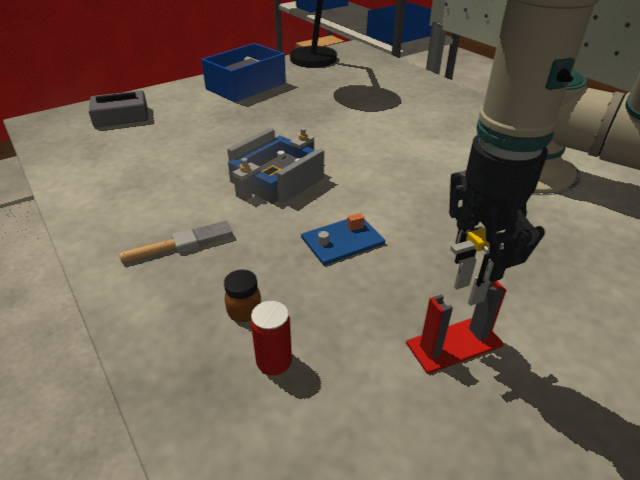

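{"api": "apply_moves", "payload": {
  "moves": [0.05,0.005,-0.018,0,0.001,0.003,0.004,0.05,0.005,-0.024,0,0,0.003,0.004,0.05,0.005,-0.027,0,0,0,0.004,0.05,0.005,-0.027,0,0,0,0.004,0.05,0.005,-0.027,0,0,0,0.004,0.05,0.005,-0.027,0,0,0,0.004,0.05,0.005,-0.027,0,0,0,0.004,0.05,0.005,-0.027,0,0,0,0.004]
}}

```text
clock: 6.55
position: [0.4211, 0.0736, 0.1482]
ee_rot: [-0.007, 0.115, 0.993, -0.0]
contact_force: [1.3, -0.4, -1.0]
width: 0.0501
```

```bash
python3 - <<'E'
from h import *
rows([0.506,-0.035,0.155],75.3,6)
E
```

```text
now [0.4211 0.0736 0.1482] y ang 76.77 tilt 0.84 w 0.0501 F [ 1.3 -0.4 -1. ] t 6.55
dist/row 0.023003741586340772 deg/row 0.2820403018516137
[-0.0179, -0.0144, -0.0013] [-0.0005, -0.0024, 0.0043]
[-0.018, -0.0143, -0.0013] [-0.0005, -0.0024, 0.0043]
[-0.018, -0.0142, -0.0013] [-0.0005, -0.0024, 0.0043]
[-0.0181, -0.0141, -0.0012] [-0.0005, -0.0024, 0.0043]
[-0.0182, -0.0141, -0.0012] [-0.0005, -0.0024, 0.0043]
[-0.0182, -0.014, -0.0012] [-0.0005, -0.0024, 0.0043]
```

{"api": "apply_moves", "payload": {
  "moves": [0.05,-0.016,-0.014,-0.002,0,-0.003,0.004,0.05,-0.018,-0.0143,-0.0015,0,-0.003,0.004,0.05,-0.018,-0.0143,-0.0015,0,-0.003,0.004,0.05,-0.018,-0.0143,-0.0015,0,-0.003,0.004,0.05,-0.018,-0.014,-0.0015,0,-0.003,0.004,0.05,-0.014,-0.01,-0.0015,0,-0.002,0.004,0.05,0,0,0,0,0,0,0.05,0,0,0,0,0,0]
}}

```text
clock: 7.22
position: [0.4933, -0.0389, 0.1516]
ee_rot: [-0.006, 0.131, 0.991, -0.003]
contact_force: [-0.3, 1.4, -1.2]
width: 0.0499
```

```bash
python3 - <<'E'
from h import *
rows([0.506,-0.035,0.155],75.3,3)
save('wrist','w7'); save('top','t7')
rows([0.506,-0.035,0.155],75.3,1)
E
```

```text
now [ 0.4933 -0.0389  0.1516] y ang 74.98 tilt 0.78 w 0.0499 F [-0.3  1.4 -1.2] t 7.2167
dist/row 0.004554103323819646 deg/row 0.2821528626131894
[-0.0037, 0.0023, -0.0012] [-0.0023, -0.004, -0.0019]
[-0.0037, 0.0023, -0.0012] [-0.0023, -0.004, -0.0019]
[-0.0037, 0.0023, -0.0012] [-0.0023, -0.004, -0.0019]
now [ 0.4931 -0.0382  0.1517] y ang 75.05 tilt 0.76 w 0.0501 F [-0.3 -0.5 -1.8] t 7.3167
dist/row 0.013720201130782149 deg/row 0.803342944271806
[-0.0116, 0.0064, -0.0034] [-0.0068, -0.0114, -0.0044]
```

View pics/w7.png

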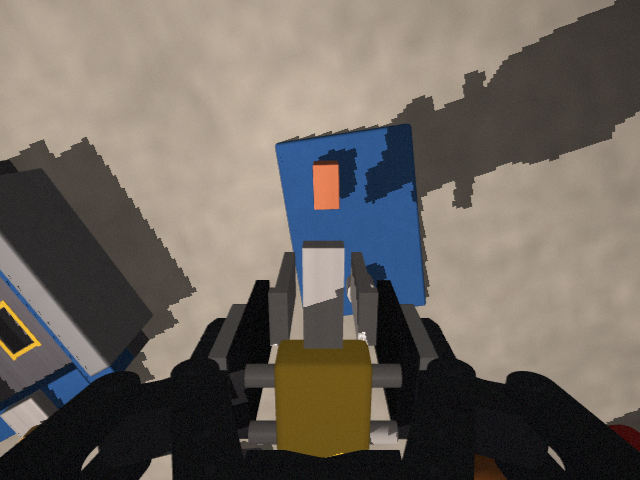

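```bash
python3 -c "
from h import *
crop('w7',270,120,430,320,4,'c7'); crop('w7',250,225,400,360,5,'c7b')"
```

```text
(no output)
```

View pics/c7.png

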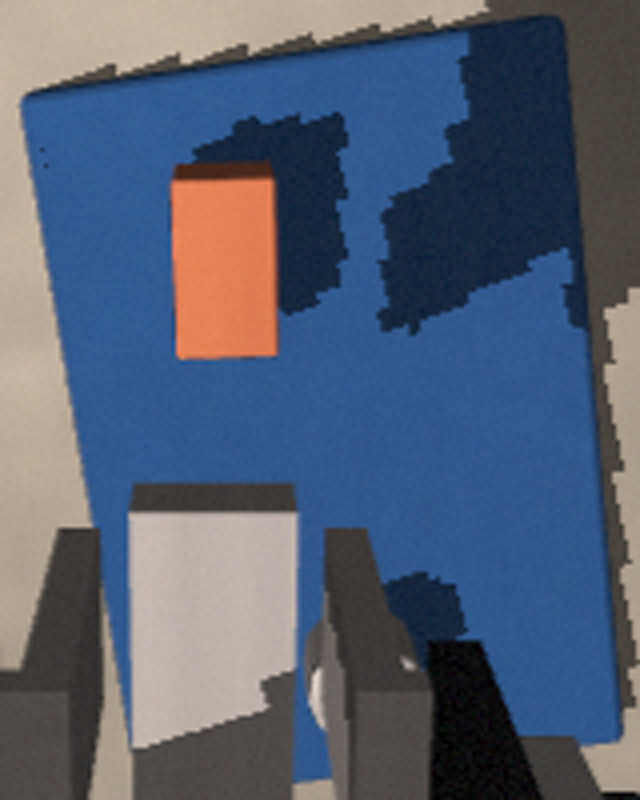

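View pics/c7b.png

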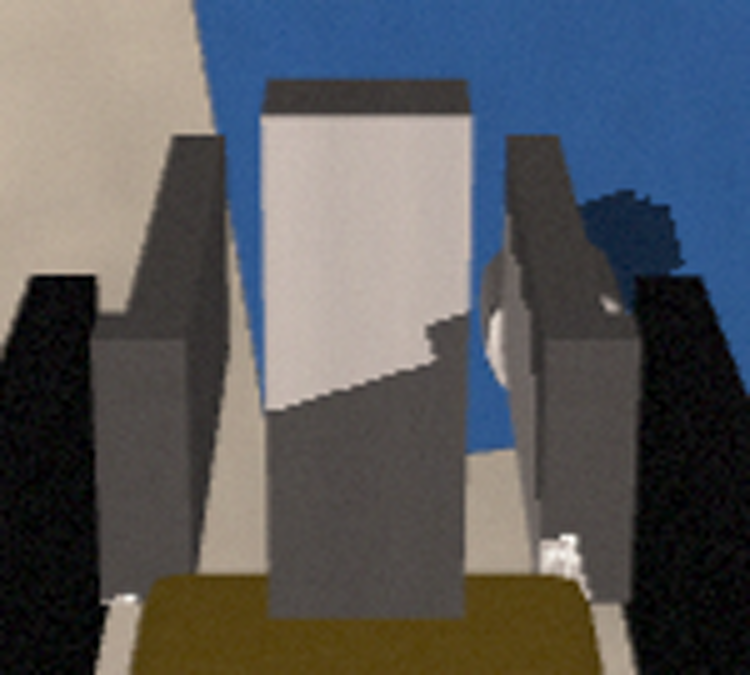

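```bash
cat > m7.py <<'E'
from h import *
np.set_printoptions(precision=4,suppress=True)
d=load('w7'); 
def yaw(a): return np.degrees(np.arctan2(a[1],a[0]))
C=[(270+u/4-.4,120+v/4-.4) for u,v in[(172,179),(274,178),(278,355),(178,357)]]
h=np.array([px2w(d,u,v,h=.034) for u,v in C]); print('ins',h.mean(0),yaw(h[3]-h[0]),yaw(h[2]-h[1]),np.linalg.norm(h-np.roll(h,1,0),axis=1))
W=cloud(d); print('range ins',W[185,326], 'plate',W[230,345])
# fixed tool->cam: from start: R_cam etc.
Rt=Rdown(75.0)
p,R,s=pose()
for z in (.196,):
  T=np.array([R.T@(px2w(d,u,v,z=z)-p) for u,v in [(250+a/5-.4,225+b/5-.4) for a,b in [(173,135),(225,135),(507,135),(558,135)]]]); print(T,T.mean(0))
print('range leg',[ (R.T@(W[v,u]-p)) for u,v in[(290,256),(355,256),(323,247),(323,290),(325,380)]])
E
python3 m7.py
```

```text
ins [ 0.4642 -0.0298  0.034 ] -13.469780543647026 -13.12927707477983 [0.0276 0.0155 0.0274 0.0156]
range ins [ 0.4631 -0.0295  0.034 ] plate [ 0.5003 -0.0258  0.0109]
[[ 0.012  -0.0182  0.043 ]
 [ 0.012  -0.0134  0.043 ]
 [ 0.012   0.0125  0.043 ]
 [ 0.012   0.0172  0.043 ]] [ 0.012  -0.0005  0.043 ]
range leg [array([ 0.0103, -0.0155,  0.0417]), array([0.0103, 0.0143, 0.0416]), array([ 0.0433, -0.0004, -0.0459]), array([ 0.0325, -0.0004, -0.0469]), array([ 0.0125,  0.    , -0.0549])]
```

```bash
python3 - <<'E'
from h import *
rows([0.4638,-0.0293,0.118],76.3,5)
E
```

```text
now [ 0.4931 -0.0382  0.1517] y ang 75.05 tilt 0.76 w 0.0501 F [-0.3 -0.5 -1.8] t 7.3167
dist/row 0.00910926517807424 deg/row 0.2933562870430543
[0.006, 0.0003, 0.0068] [-0.0013, -0.0023, -0.0044]
[0.0061, 0.0003, 0.0068] [-0.0013, -0.0023, -0.0044]
[0.0061, 0.0003, 0.0068] [-0.0013, -0.0023, -0.0044]
[0.0061, 0.0003, 0.0068] [-0.0013, -0.0023, -0.0044]
[0.0061, 0.0003, 0.0068] [-0.0013, -0.0023, -0.0044]
```

{"api": "apply_moves", "payload": {
  "moves": [0.05,0.006,0.0003,0.006,-0.0013,-0.0025,-0.0044,0.05,0.006,0.0003,0.006,-0.0013,-0.0025,-0.0044,0.05,0.006,0.0003,0.006,-0.0013,-0.0025,-0.0044,0.05,0.006,0.0003,0.006,-0.0013,-0.0025,-0.0044,0.05,0.005,0.0003,0.006,-0.0013,-0.0025,-0.004,0.05,0,0,0,0,0,0,0.05,0,0,0,0,0,0,0.05,0,0,0,0,0,0]
}}

```text
clock: 7.98
position: [0.4547, -0.0225, 0.1175]
ee_rot: [-0.003, 0.115, 0.993, 0.001]
contact_force: [-0.4, 0.4, -1.4]
width: 0.05
```

```bash
python3 - <<'E'
from h import *
rows([0.4638,-0.0293,0.11],76.3,3)
save('wrist','w8')
E
```

```text
now [ 0.4547 -0.0225  0.1175] y ang 76.81 tilt 0.38 w 0.05 F [-0.4  0.4 -1.4] t 7.9833
dist/row 0.004524676703668073 deg/row 0.21024739156209793
[-0.0035, -0.0015, 0.0025] [0.0006, -0.0021, 0.0029]
[-0.0035, -0.0015, 0.0025] [0.0006, -0.0021, 0.0029]
[-0.0035, -0.0015, 0.0025] [0.0006, -0.0021, 0.0029]
```

View pics/w8.png

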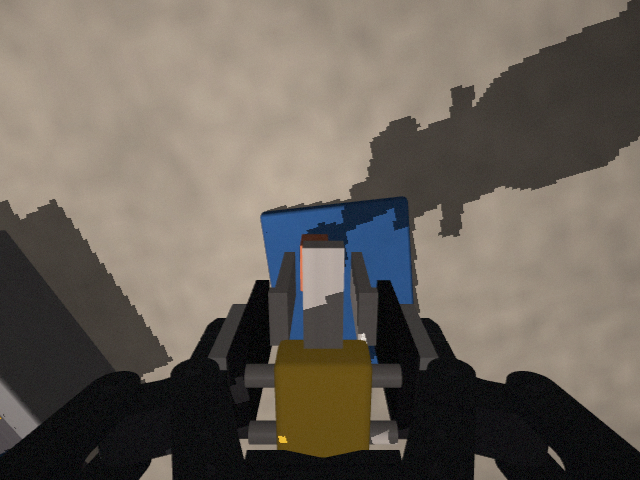

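{"api": "apply_moves", "payload": {
  "moves": [0.05,-0.003,-0.0015,0,0,-0.002,0.002,0.05,-0.003,-0.0015,0,0,-0.002,0.002,0.05,-0.002,-0.001,0,0,-0.001,0.002,0.05,0,0,0,0,0,0,0.05,0,0,0,0,0,0,0.05,0,0,0,0,0,0,0.05,0,0,0,0,0,0,0.05,0,0,0,0,0,0]
}}

```text
clock: 8.7
position: [0.4659, -0.0301, 0.1189]
ee_rot: [0.002, 0.119, 0.993, 0.001]
contact_force: [0.2, -0.4, -1.7]
width: 0.0502
```

```bash
python3 - <<'E'
from h import *
rows([0.4638,-0.0293,0.11],76.3,1)
E
```

```text
now [ 0.4659 -0.0301  0.1189] y ang 76.38 tilt 0.28 w 0.0502 F [ 0.2 -0.4 -1.7] t 8.7
dist/row 0.009175200166301278 deg/row 0.2881221279972082
[0.0023, 0.0003, 0.0089] [0.0019, 0.0045, 0.0014]
```

{"api": "apply_moves", "payload": {
  "moves": [0.05,0.0008,0.0002,0.004,0.001,0.002,0,0.05,0.0008,0,0.006,0.001,0.002,0,0.05,0,0,0.006,0,0,0,0.05,0,0,0.006,0,0,0,0.05,0,0,0,0,0,0,0.05,0,0,0,0,0,0,0.05,0,0,0,0,0,0,0.05,0,0,0,0,0,0]
}}

```text
clock: 9.37
position: [0.4631, -0.0291, 0.0935]
ee_rot: [-0.001, 0.118, 0.993, -0.0]
contact_force: [0.5, -0.1, -1.4]
width: 0.0502
```

```bash
python3 - <<'E'
from h import *
rows([0.4638,-0.0293,0.067],76.3,4)
save('wrist','w9'); crop('w9',220,180,430,360,3,'c9')
E
```

```text
now [ 0.4631 -0.0291  0.0935] y ang 76.39 tilt 0.15 w 0.0502 F [ 0.5 -0.1 -1.4] t 9.3667
dist/row 0.006624040666477003 deg/row 0.04503027666959011
[-0.0002, -0.0, 0.0066] [-0.0001, -0.0007, 0.0004]
[-0.0002, -0.0, 0.0066] [-0.0001, -0.0007, 0.0004]
[-0.0002, -0.0, 0.0066] [-0.0001, -0.0007, 0.0004]
[-0.0002, -0.0, 0.0066] [-0.0001, -0.0007, 0.0004]
```

View pics/c9.png

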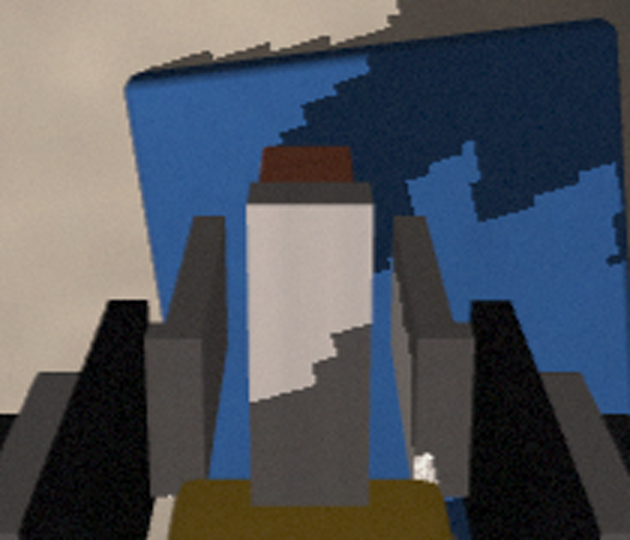

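{"api": "apply_moves", "payload": {
  "moves": [0.05,0,0,0.004,0,0,0,0.05,0,0,0.006,0,0,0,0.05,0,0,0.006,0,0,0,0.05,0,0,0.006,0,0,0,0.05,0,0,0.002,0,0,0,0.05,0,0,0,0,0,0,0.05,0,0,0,0,0,0,0.05,0,0,0,0,0,0]
}}

```text
clock: 10.08
position: [0.4633, -0.0291, 0.067]
ee_rot: [-0.001, 0.119, 0.993, -0.0]
contact_force: [-0.2, 0.6, -1.1]
width: 0.0502
```

```bash
python3 - <<'E'
from h import *
rows([0.4638,-0.0293,0.066],76.3,1)
save('wrist','w10'); crop('w10',220,180,430,360,3,'c10')
E
```

```text
now [ 0.4633 -0.0291  0.067 ] y ang 76.39 tilt 0.13 w 0.0502 F [-0.2  0.6 -1.1] t 10.0833
dist/row 0.0011286733073366828 deg/row 0.1565977754614525
[-0.0005, -0.0, 0.001] [-0.0003, -0.0023, 0.0015]
```

View pics/c10.png

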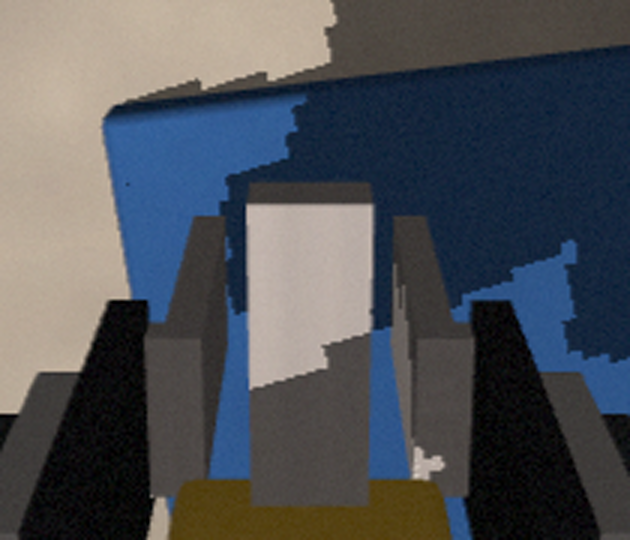

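{"api": "apply_moves", "payload": {
  "moves": [0.048,0,0,0,0,0,0,0.046,0,0,0,0,0,0,0.044,0,0,0,0,0,0,0.042,0,0,0,0,0,0,0.04,0,0,0,0,0,0,0.035,0,0,0,0,0,0,0.03,0,0,0,0,0,0,0.03,0,0,0,0,0,0],
  "newtons": 50
}}

```text
clock: 10.8
position: [0.4645, -0.0295, 0.0685]
ee_rot: [0.001, 0.118, 0.993, -0.0]
contact_force: [-0.0, -0.3, -2.3]
width: 0.0371
```

```bash
python3 - <<'E'
from h import *
rows([0.4638,-0.0293,0.066],76.3,1)
save('wrist','w11'); crop('w11',220,180,430,360,3,'c11')
E
```

```text
now [ 0.4645 -0.0295  0.0685] y ang 76.4 tilt 0.08 w 0.0371 F [-0.  -0.3 -2.3] t 10.8
dist/row 0.002642891957244737 deg/row 0.12270317264127416
[0.0007, 0.0, 0.0025] [-0.0005, 0.0013, 0.0017]
```

View pics/c11.png

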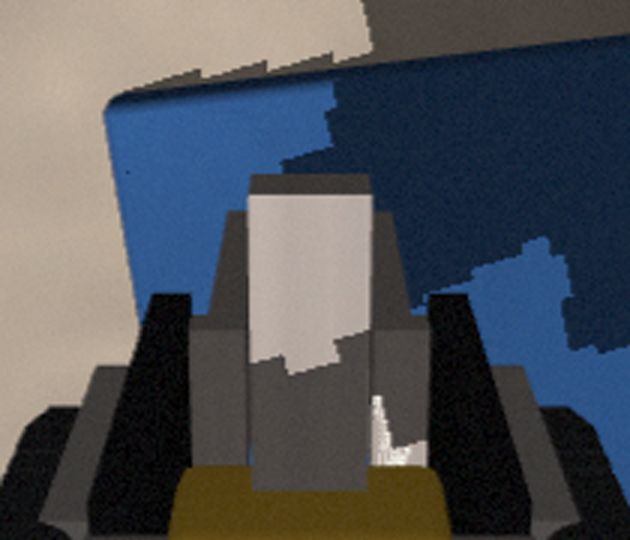

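{"api": "apply_moves", "payload": {
  "moves": [0.03,0,0,0,0,0,0,0.03,0,0,0,0,0,0,0.03,0,0,-0.004,0,0,0,0.03,0,0,-0.006,0,0,0,0.03,0,0,-0.008,0,0,0,0.03,0,0,-0.008,0,0,0,0.03,0,0,-0.008,0,0,0,0.03,0,0,-0.004,0,0,0]
}}

```text
clock: 11.52
position: [0.4634, -0.0292, 0.1092]
ee_rot: [-0.001, 0.118, 0.993, -0.0]
contact_force: [-0.1, -0.9, -2.1]
width: 0.0369
```

```bash
python3 - <<'E'
from h import *
rows([0.4638,-0.0293,0.11],76.3,1)
save('wrist','w12'); crop('w12',220,180,430,360,3,'c12'); save('scene','s12'); crop('s12',280,90,480,250,4,'cs12')
E
```

```text
now [ 0.4634 -0.0292  0.1092] y ang 76.39 tilt 0.11 w 0.0369 F [-0.1 -0.9 -2.1] t 11.5167
dist/row 0.0009244287506700074 deg/row 0.14062780480084866
[-0.0004, -0.0, -0.0008] [-0.0004, -0.0018, 0.0016]
```

View pics/c12.png

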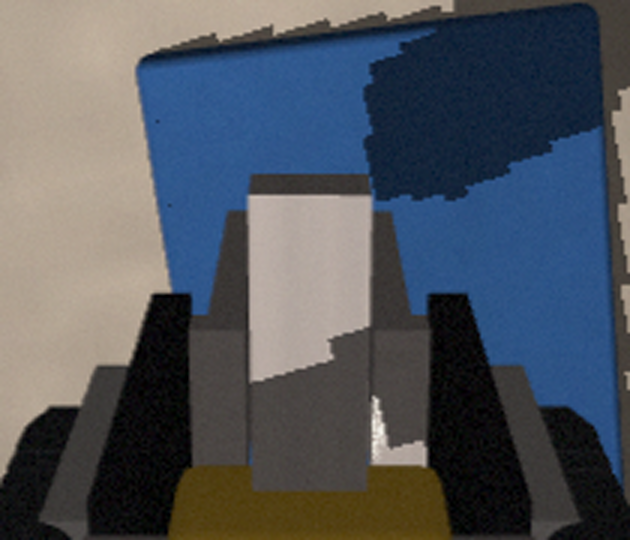

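View pics/cs12.png

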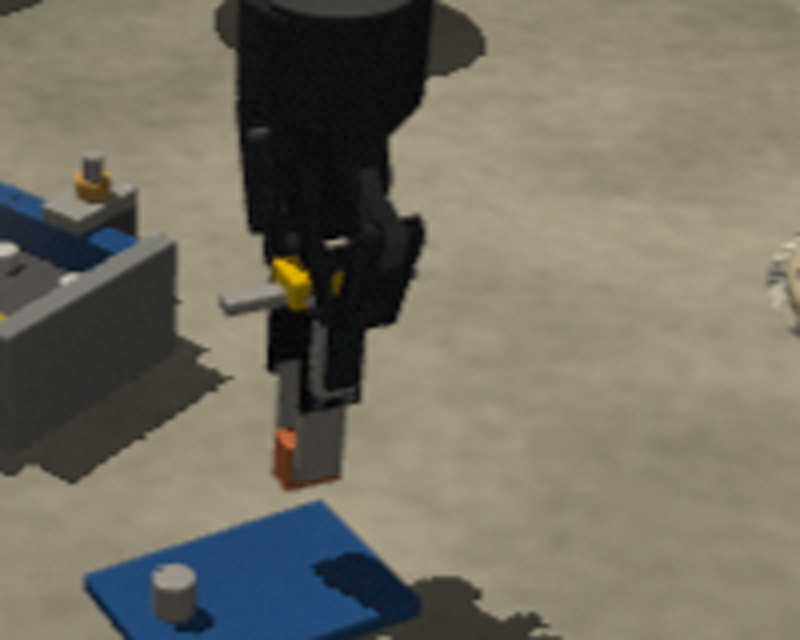

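```bash
python3 - <<'E'
from h import *
rows([0.51,-0.12,0.185],90,8)
E
```

```text
now [ 0.4637 -0.0292  0.109 ] y ang 76.39 tilt 0.06 w 0.037 F [ 0.4  1.4 -1.6] t 11.6167
dist/row 0.015896292573013403 deg/row 1.7007547954071454
[-0.0083, -0.0097, -0.0095] [-0.0, -0.0001, -0.0297]
[-0.008, -0.0099, -0.0095] [-0.0, -0.0001, -0.0297]
[-0.0077, -0.0101, -0.0095] [-0.0, -0.0001, -0.0297]
[-0.0074, -0.0104, -0.0095] [-0.0, -0.0001, -0.0297]
[-0.0071, -0.0106, -0.0095] [-0.0, -0.0001, -0.0297]
[-0.0068, -0.0108, -0.0095] [-0.0, -0.0001, -0.0297]
[-0.0065, -0.011, -0.0095] [-0.0, -0.0001, -0.0297]
[-0.0061, -0.0112, -0.0095] [-0.0, -0.0001, -0.0297]
```

{"api": "apply_moves", "payload": {
  "moves": [0.03,-0.004,-0.005,-0.008,0,0,-0.015,0.03,-0.008,-0.01,-0.01,0,0,-0.03,0.03,-0.008,-0.01,-0.01,0,0,-0.03,0.03,-0.0075,-0.0105,-0.01,0,0,-0.03,0.03,-0.007,-0.0105,-0.01,0,0,-0.03,0.03,-0.007,-0.011,-0.01,0,0,-0.03,0.03,-0.0065,-0.011,-0.01,0,0,-0.03,0.03,-0.006,-0.011,-0.008,0,0,-0.03]
}}

```text
clock: 12.28
position: [0.5025, -0.1148, 0.1843]
ee_rot: [-0.006, -0.001, 1.0, 0.002]
contact_force: [0.6, 0.0, -1.7]
width: 0.0372
```

```bash
python3 - <<'E'
from h import *
rows([0.552,-0.262,0.19],104.3,9)
E
```

```text
now [ 0.5025 -0.1148  0.1843] y ang 90.08 tilt 0.76 w 0.0372 F [ 0.6  0.  -1.7] t 12.2833
dist/row 0.01727193288999526 deg/row 1.5821547825701057
[-0.0055, -0.0164, -0.0008] [0.0007, -0.0013, -0.0276]
[-0.005, -0.0165, -0.0008] [0.0007, -0.0013, -0.0276]
[-0.0046, -0.0166, -0.0007] [0.0007, -0.0013, -0.0276]
[-0.0041, -0.0168, -0.0007] [0.0007, -0.0013, -0.0276]
[-0.0036, -0.0169, -0.0007] [0.0007, -0.0013, -0.0276]
[-0.0032, -0.017, -0.0007] [0.0007, -0.0013, -0.0276]
[-0.0027, -0.017, -0.0007] [0.0007, -0.0013, -0.0276]
[-0.0022, -0.0171, -0.0007] [0.0007, -0.0013, -0.0276]
[-0.0018, -0.0172, -0.0006] [0.0007, -0.0013, -0.0276]
```

{"api": "apply_moves", "payload": {
  "moves": [0.03,-0.0055,-0.0165,-0.001,0,-0.002,-0.028,0.03,-0.005,-0.0165,-0.001,0,-0.002,-0.028,0.03,-0.0045,-0.017,-0.001,0,-0.002,-0.028,0.03,-0.004,-0.017,-0.001,0,-0.002,-0.028,0.03,-0.0035,-0.017,-0.001,0,-0.002,-0.028,0.03,-0.003,-0.017,-0.001,0,-0.002,-0.028,0.03,-0.0025,-0.017,-0.001,0,-0.002,-0.028,0.03,-0.002,-0.012,0,0,0,-0.028]
}}

```text
clock: 12.95
position: [0.5465, -0.2468, 0.19]
ee_rot: [0.001, -0.119, 0.993, 0.004]
contact_force: [0.3, 0.2, -1.8]
width: 0.0371
```

{"api": "apply_moves", "payload": {
  "moves": [0.03,0,0,0,0,0,-0.01,0.03,0,0,0,0,0,0,0.03,0,0,0,0,0,0,0.03,0,0,0,0,0,0,0.03,0,0,0,0,0,0,0.03,0,0,0,0,0,0,0.03,0,0,0,0,0,0,0.03,0,0,0,0,0,0]
}}

```text
clock: 13.62
position: [0.5448, -0.2446, 0.1879]
ee_rot: [-0.001, -0.123, 0.992, 0.006]
contact_force: [-0.5, -0.7, -1.5]
width: 0.0371
```

```bash
python3 - <<'E'
from h import *
rows([0.552,-0.262,0.19],104.3,2)
save('wrist','w13'); rows([0.552,-0.262,0.19],104.3,1)
E
```

```text
now [ 0.5448 -0.2446  0.1879] y ang 104.15 tilt 0.67 w 0.0371 F [-0.5 -0.7 -1.5] t 13.6167
dist/row 0.009488721031531266 deg/row 0.3433357546144347
[-0.0014, -0.0093, -0.0012] [0.0058, -0.0006, -0.0013]
[-0.0014, -0.0093, -0.0011] [0.0058, -0.0006, -0.0013]
now [ 0.5448 -0.2446  0.1879] y ang 104.14 tilt 0.67 w 0.037 F [ 0.2  0.3 -2. ] t 13.6667
dist/row 0.018979885072876176 deg/row 0.6922971812427279
[-0.0027, -0.0186, -0.0023] [0.0117, -0.0011, -0.0027]
```

View pics/w13.png

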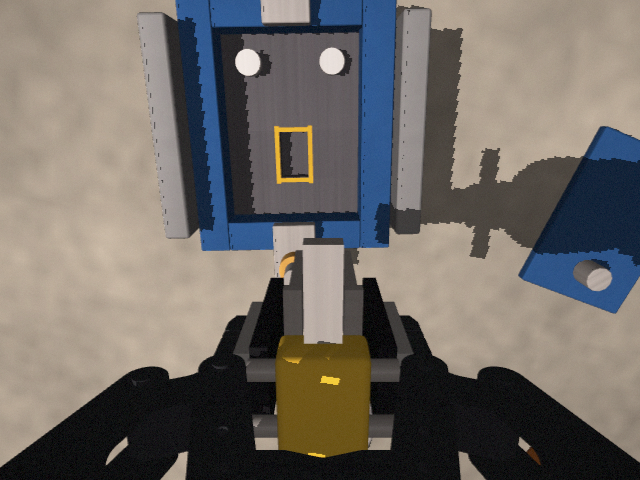

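```bash
python3 -c "
from h import *
crop('w13',255,110,335,200,7,'c13')"
```

```text
(no output)
```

View pics/c13.png

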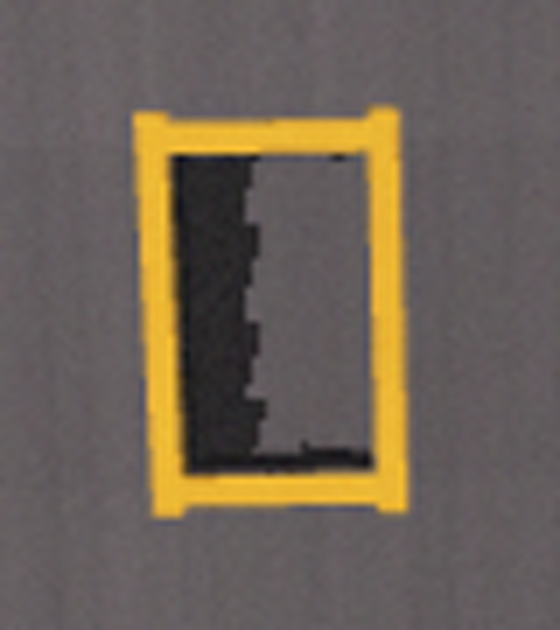

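```bash
cat > mp.py <<'E'
from h import *
np.set_printoptions(precision=4,suppress=True)
def yaw(a): return np.degrees(np.arctan2(a[1],a[0]))
def quad(d,C,h,n):
    q=np.array([px2w(d,u,v,h=h) for u,v in C]); print(n,q.mean(0),yaw(q[3]-q[0]),yaw(q[2]-q[1]),yaw(q[0]-q[1])-90,yaw(q[3]-q[2])-90,np.linalg.norm(q-np.roll(q,1,0),axis=1))
E
python3 - <<'E'
from mp import *
d=load('w13')
f=lambda L:[(255+u/7-.43,110+v/7-.43) for u,v in L]
quad(d,f([(171,156),(368,152),(375,468),(184,474)]),.025,'in')
quad(d,f([(134,113),(400,108),(408,513),(153,517)]),.025,'out')
quad(d,[(177,0),(401,0),(389,246),(203,249)],.05,'wall')
W=cloud(d);print(W[155,325],W[155,305])
E
```

```text
in [ 0.5064 -0.2739  0.025 ] 14.804097353654644 14.822710764411262 -164.76821265119855 -164.16188045712383 [0.0316 0.0196 0.0314 0.0196]
out [ 0.5066 -0.2739  0.025 ] 14.967513403344054 14.868561561669784 -164.84764000987332 -165.06785416277026 [0.0401 0.0263 0.0402 0.0262]
wall [ 0.4911 -0.2765  0.05  ] 15.03138153141568 14.123822198243948 -165.72744708611646 -165.09963792128636 [0.1534 0.1312 0.152  0.1288]
[ 0.5012 -0.2525  0.0265] [ 0.5061 -0.2662  0.0127]
```

```bash
python3 - <<'E'
from h import *
rows([0.5059,-0.2737,0.175],104.9,6)
E
```

```text
now [ 0.5448 -0.2446  0.1879] y ang 104.14 tilt 0.67 w 0.037 F [ 0.2  0.3 -2. ] t 13.6667
dist/row 0.008379391819816943 deg/row 0.1688839420532563
[0.0075, -0.0031, 0.0021] [0.002, -0.0002, -0.0022]
[0.0075, -0.0031, 0.0021] [0.002, -0.0002, -0.0022]
[0.0075, -0.0031, 0.0021] [0.002, -0.0002, -0.0022]
[0.0075, -0.0031, 0.0021] [0.002, -0.0002, -0.0022]
[0.0075, -0.0031, 0.0021] [0.002, -0.0002, -0.0022]
[0.0075, -0.003, 0.0022] [0.002, -0.0002, -0.0022]
```

{"api": "apply_moves", "payload": {
  "moves": [0.03,0.005,-0.003,0,0.002,0,-0.002,0.03,0.006,-0.003,0.001,0.002,0,-0.002,0.03,0.006,-0.003,0.001,0.002,0,-0.002,0.03,0.006,-0.003,0.001,0.002,0,-0.002,0.03,0.006,-0.003,0.001,0.002,0,-0.002,0.03,0.004,-0.002,0.001,0.001,0,-0.002,0.03,0,0,0,0,0,0,0.03,0,0,0,0,0,0]
}}

```text
clock: 14.33
position: [0.5129, -0.2724, 0.1826]
ee_rot: [-0.001, -0.129, 0.992, -0.001]
contact_force: [-1.3, 0.2, -0.9]
width: 0.0372
```

```bash
python3 - <<'E'
from h import *
rows([0.5059,-0.2737,0.175],104.9,3)
E
```

```text
now [ 0.5129 -0.2724  0.1826] y ang 104.86 tilt 0.12 w 0.0372 F [-1.3  0.2 -0.9] t 14.3333
dist/row 0.0034771962016958355 deg/row 0.04221232756376697
[0.0024, 0.0002, 0.0025] [-0.0003, -0.0006, -0.0003]
[0.0024, 0.0002, 0.0025] [-0.0003, -0.0006, -0.0003]
[0.0024, 0.0002, 0.0025] [-0.0003, -0.0006, -0.0003]
```

{"api": "apply_moves", "payload": {
  "moves": [0.03,0.0018,0,0.003,0,0,0,0.03,0.0018,0,0.005,0,0,0,0.03,0.0014,0,0.006,0,0,0,0.03,0,0,0.006,0,0,0,0.03,0,0,0.004,0,0,0,0.03,0,0,0,0,0,0,0.03,0,0,0,0,0,0,0.03,0,0,0,0,0,0]
}}

```text
clock: 15.0
position: [0.5078, -0.273, 0.1549]
ee_rot: [-0.001, -0.13, 0.992, 0.0]
contact_force: [0.4, -0.2, -2.9]
width: 0.0368
```

```bash
python3 - <<'E'
from h import *
rows([0.5059,-0.2737,0.125],104.9,3)
save('wrist','w14'); save('scene','s14'); crop('s14',200,60,340,220,5,'cs14')
E
```

```text
now [ 0.5078 -0.273   0.1549] y ang 104.89 tilt 0.14 w 0.0368 F [ 0.4 -0.2 -2.9] t 15.0
dist/row 0.009995306877132647 deg/row 0.04536416422159895
[0.0006, -0.0001, 0.01] [0.0003, -0.0007, -0.0001]
[0.0007, -0.0001, 0.01] [0.0003, -0.0007, -0.0001]
[0.0007, -0.0001, 0.01] [0.0003, -0.0007, -0.0001]
```

View pics/w14.png

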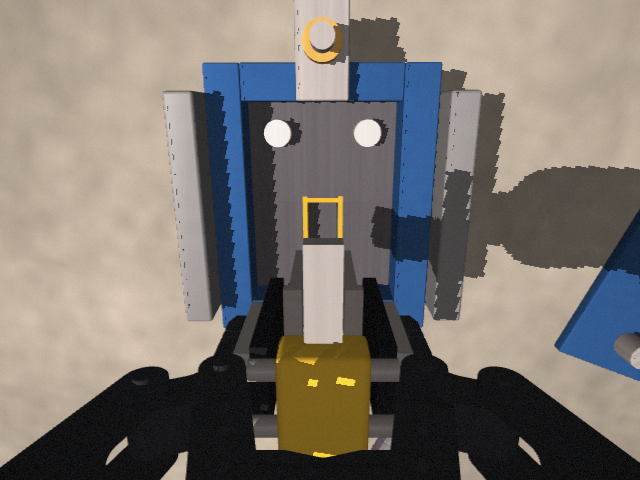

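View pics/cs14.png

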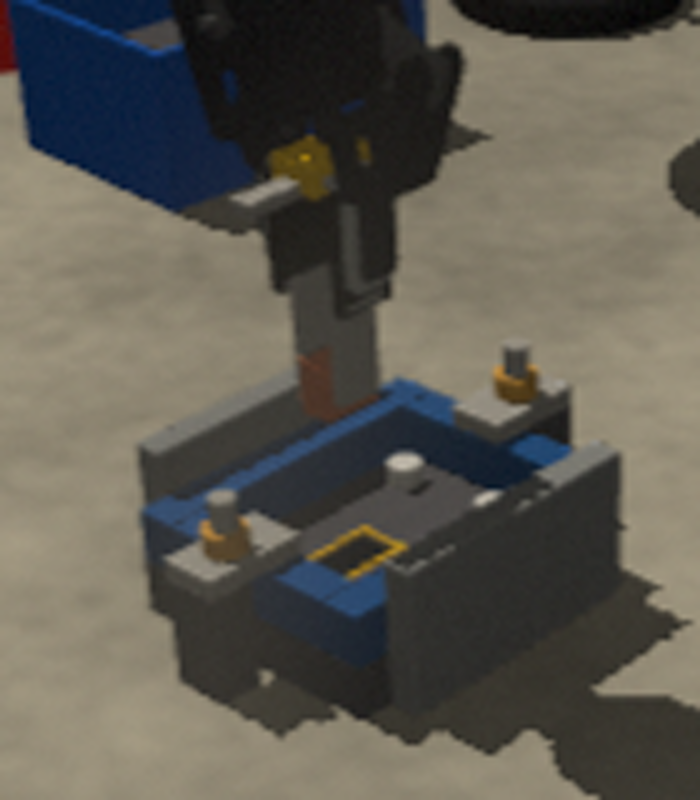

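```bash
cat > mz.py <<'E'
from mp import *
def chk(name,u,v,lx=14,ly=8,yawd=14.9,ctr=None):
    d=load(name); p,R,s=pose()
    if ctr is None: ctr=p[:2]+R[:2,:2]@np.array([-.0004,-.0004])
    a=np.radians(yawd); xy=ctr+np.array([[np.cos(a),-np.sin(a)],[np.sin(a),np.cos(a)]])@np.array([lx,ly])/1e3
    # pick z minimising reprojection
    best=None
    for z in np.arange(0,.3,.0005):
        X=d['R']@np.array([*xy,z])+d['t']; e=np.array([d['fx']*X[0]/X[2]+d['cx']-u,d['fy']*X[1]/X[2]+d['cy']-v]); n=np.linalg.norm(e)
        if best is None or n<best[0]: best=(n,z,e)
    print(best,'rel TCP',best[1]-p[2])
E
python3 - <<'E'
from mz import *
chk('s14',200+323/5-.4,60+420/5-.4)
E
```

```text
(np.float64(0.6309963412735711), np.float64(0.0985), array([ 0.6307, -0.018 ])) rel TCP -0.05672308657394734
```

{"api": "apply_moves", "payload": {
  "moves": [0.03,0.0006,0,0.004,0,-0.001,0,0.03,0.0006,0,0.007,0,-0.001,0,0.03,0,0,0.007,0,0,0,0.03,0,0,0.007,0,0,0,0.03,0,0,0.006,0,0,0,0.03,0,0,0.004,0,0,0,0.03,0,0,0,0,0,0,0.03,0,0,0,0,0,0]
}}

```text
clock: 15.77
position: [0.5067, -0.2734, 0.1163]
ee_rot: [0.0, -0.13, 0.992, 0.0]
contact_force: [-0.4, -0.3, -1.3]
width: 0.0375
```

```bash
python3 - <<'E'
from h import *
rows([0.5059,-0.2737,0.091],104.9,4)
save('wrist','w15'); save('scene','s15'); crop('s15',200,60,340,220,5,'cs15')
E
```

```text
now [ 0.5067 -0.2734  0.1163] y ang 104.89 tilt 0.03 w 0.0375 F [-0.4 -0.3 -1.3] t 15.7667
dist/row 0.0063329805460700045 deg/row 0.007860501772677064
[0.0002, -0.0, 0.0063] [0.0001, 0.0001, -0.0]
[0.0002, -0.0, 0.0063] [0.0001, 0.0001, -0.0]
[0.0002, -0.0, 0.0063] [0.0001, 0.0001, -0.0]
[0.0002, -0.0, 0.0063] [0.0001, 0.0001, -0.0]
```

View pics/cs15.png

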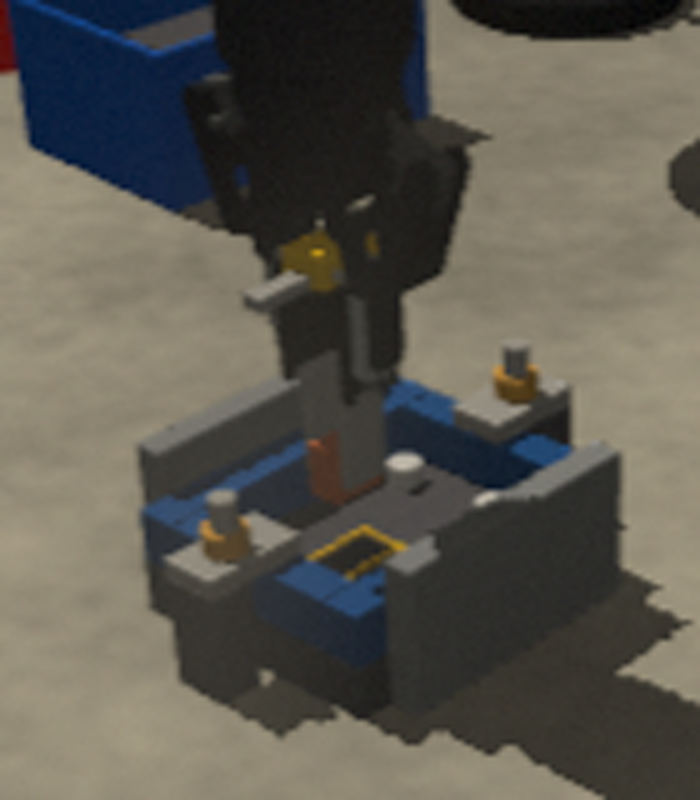

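{"api": "apply_moves", "payload": {
  "moves": [0.03,0.0004,0,0.003,0,0,0,0.03,0.0002,0,0.005,0,0,0,0.03,0,0,0.005,0,0,0,0.03,0,0,0.005,0,0,0,0.03,0,0,0.003,0,0,0,0.03,0,0,0,0,0,0,0.03,0,0,0,0,0,0,0.03,0,0,0,0,0,0]
}}

```text
clock: 16.53
position: [0.5069, -0.2741, 0.0942]
ee_rot: [0.001, -0.13, 0.992, -0.001]
contact_force: [-0.4, -0.5, -1.0]
width: 0.0372
```

```bash
python3 - <<'E'
from h import *
rows([0.5059,-0.2737,0.091],104.9,1)
save('wrist','w16'); save('scene','s16'); crop('s16',230,100,300,190,8,'cs16'); save('top','t16')
E
```

```text
now [ 0.5069 -0.2741  0.0942] y ang 104.89 tilt 0.14 w 0.0372 F [-0.4 -0.5 -1. ] t 16.5333
dist/row 0.0033585150937357105 deg/row 0.144960479896048
[0.0008, 0.0007, 0.0032] [-0.0016, 0.002, -0.0001]
```

View pics/cs16.png

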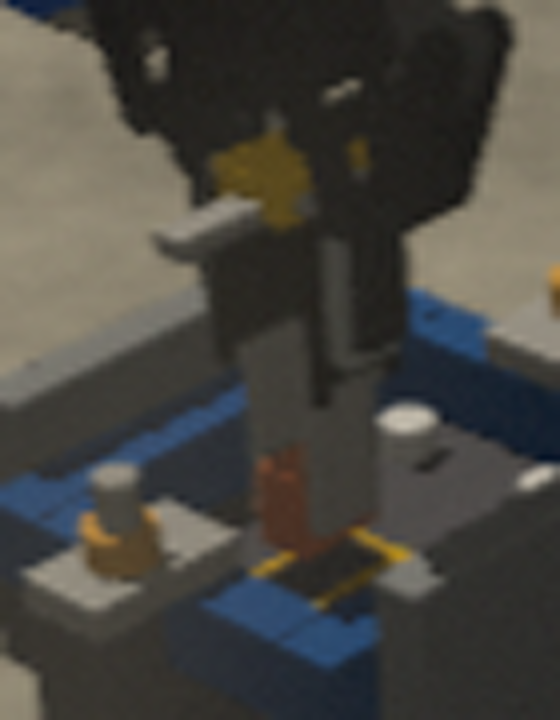

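View pics/w16.png

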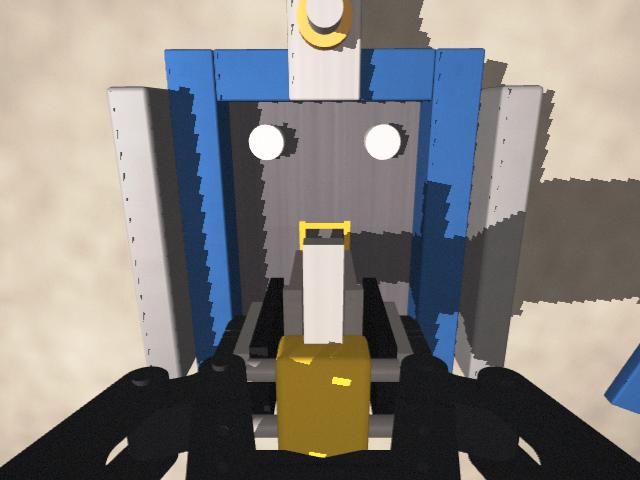

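```bash
python3 - <<'E'
from h import *
crop('s14',255,155,295,185,16,'cs14b'); crop('s16',255,140,295,180,16,'cs16b')
E
```

```text
(no output)
```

View pics/cs14b.png

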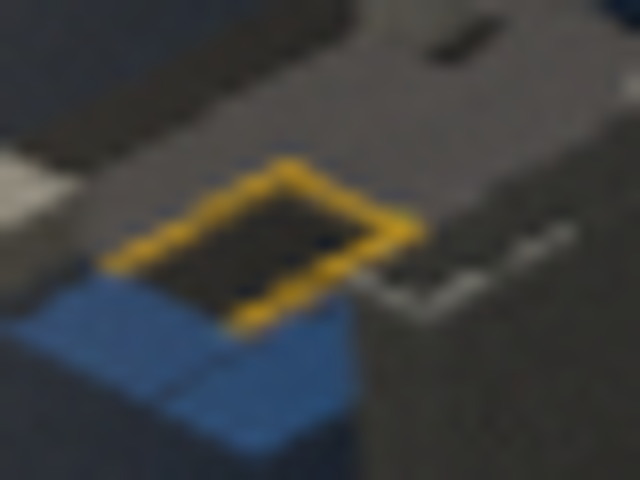

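View pics/cs16b.png

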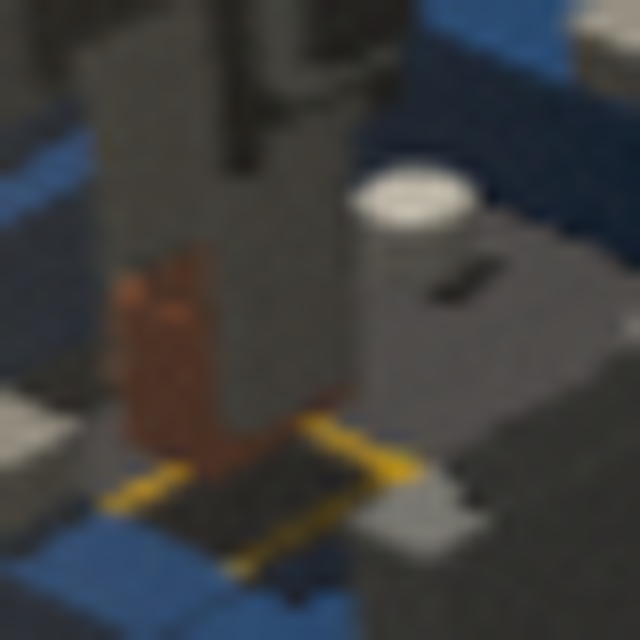

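```bash
python3 - <<'E'
from mp import *
d=load('s16')
a=np.radians(14.9); Rz=np.array([[np.cos(a),-np.sin(a)],[np.sin(a),np.cos(a)]])
def proj(c,l,z):
    X=d['R']@np.array([*(c+Rz@(np.array(l)/1e3)),z])+d['t']; return np.array([d['fx']*X[0]/X[2]+d['cx'],d['fy']*X[1]/X[2]+d['cy']])
pk=np.array([.5064,-.2740])
b=[]
for l,m in(((-20,-13),(287,155)),((-20,13),(428,230))):
    m=np.array([255+m[0]/16-.47,155+m[1]/16-.47]); e=m-proj(pk,l,.025); b.append(e); print('frame',m,e)
b=np.mean(b,0)
from scipy.optimize import least_squares
M=[((14,8),(215,470)),((14,-8),(132,437)),((-14,8),(350,392))]
ms=[(l,np.array([255+m[0]/16-.47,140+m[1]/16-.47])-b) for l,m in M]
f=lambda p:np.concatenate([proj(p[:2],l,p[2])-m for l,m in ms])
r=least_squares(f,[.506,-.274,.035]); print(r.x,r.fun)
p,R,s=pose(); print(p, 'insert-TCP tool',R.T@(r.x-p))
E
```

```text
frame [272.4675 164.2175] [ 0.337  -0.4774]
frame [281.28  168.905] [0.6321 0.1856]
[ 0.4765 -0.3319 -0.0014] [-0.1629  0.082   0.0918 -0.2359  0.0728  0.1543]
[ 0.507  -0.2743  0.0945] insert-TCP tool [ 0.0446 -0.0477  0.0959]
```

```bash
python3 - <<'E'
from mp import *
d=load('s16')
a=np.radians(14.9); Rz=np.array([[np.cos(a),-np.sin(a)],[np.sin(a),np.cos(a)]])
def proj(c,l,z):
    X=d['R']@np.array([*(c+Rz@(np.array(l)/1e3)),z])+d['t']; return np.array([d['fx']*X[0]/X[2]+d['cx'],d['fy']*X[1]/X[2]+d['cy']])
b=np.array([.48,-.15]); c=np.array([.507,-.2743])+np.array([.0005,-.0003])
for z in(.033,.0345,.036,.0375,.039):
  print(z,[(np.array([255+m[0]/16-.47,140+m[1]/16-.47])-b-proj(c,l,z)).round(2).tolist() for l,m in [((14,8),(215,470)),((14,-8),(132,437)),((-14,8),(350,392))]])
E
```

```text
0.033 [[0.48, -1.95], [0.56, -1.45], [-0.36, -1.66]]
0.0345 [[0.52, -1.34], [0.61, -0.84], [-0.32, -1.06]]
0.036 [[0.57, -0.73], [0.66, -0.23], [-0.29, -0.45]]
0.0375 [[0.61, -0.11], [0.71, 0.38], [-0.25, 0.16]]
0.039 [[0.66, 0.5], [0.76, 0.99], [-0.21, 0.77]]
```

{"api": "apply_moves", "payload": {
  "moves": [0.03,0.0003,0.0004,0.0008,-0.0008,0.001,0,0.03,0.0003,0.0002,0.001,0,0,0,0.03,0,0,0.001,0,0,0,0.03,0,0,0,0,0,0,0.03,0,0,0,0,0,0,0.03,0,0,0,0,0,0,0.03,0,0,0,0,0,0,0.03,0,0,0,0,0,0]
}}

```text
clock: 17.35
position: [0.5067, -0.2741, 0.0922]
ee_rot: [0.001, -0.13, 0.992, -0.001]
contact_force: [0.1, -0.6, -1.4]
width: 0.0372
```

```bash
python3 - <<'E'
from h import *
rows([0.5059,-0.2737,0.0905],104.9,1)
save('wrist','w17'); crop('w17',270,200,380,290,7,'c17')
rows([0.5059,-0.2737,0.0905],104.9,1)
E
```

```text
now [ 0.5067 -0.2741  0.0922] y ang 104.89 tilt 0.2 w 0.0372 F [ 0.1 -0.6 -1.4] t 17.35
dist/row 0.00189972213333996 deg/row 0.19533198963331438
[0.0007, 0.0005, 0.0017] [-0.0025, 0.0024, -0.0001]
now [ 0.5067 -0.2741  0.0922] y ang 104.89 tilt 0.2 w 0.0368 F [ 0.4  0.6 -2.1] t 17.4
dist/row 0.0018972707992548734 deg/row 0.19744131349576186
[0.0006, 0.0005, 0.0017] [-0.0025, 0.0024, -0.0001]
```

View pics/c17.png

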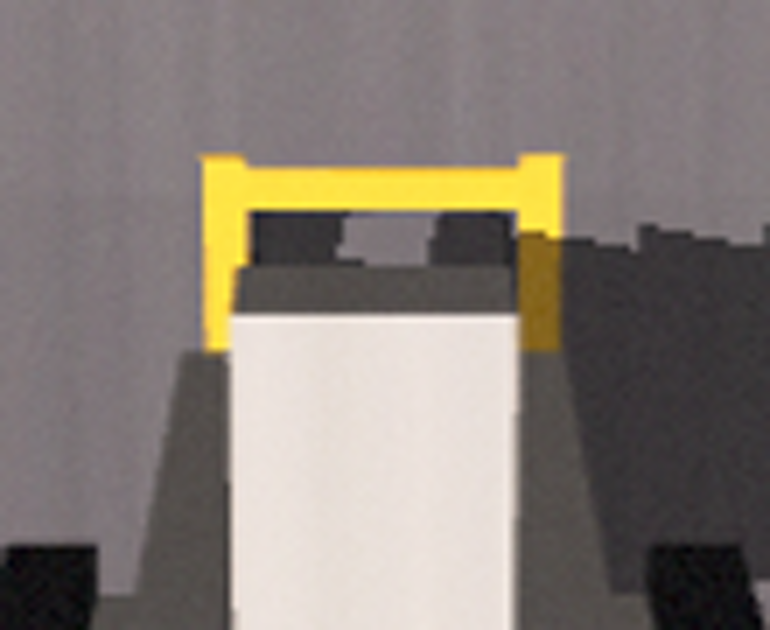

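{"api": "apply_moves", "payload": {
  "moves": [0.03,0.0004,0.0005,0.001,-0.0015,0.0015,0,0.03,0.0003,0.0002,0.0006,-0.001,0.001,0,0.03,0,0,0,0,0,0,0.03,0,0,0,0,0,0,0.03,0,0,0,0,0,0,0.03,0,0,0,0,0,0,0.03,0,0,0,0,0,0,0.03,0,0,0,0,0,0]
}}

```text
clock: 18.07
position: [0.5058, -0.2735, 0.0904]
ee_rot: [-0.0, -0.13, 0.992, 0.0]
contact_force: [0.6, 0.2, -1.9]
width: 0.037
```

```bash
python3 - <<'E'
from h import *
rows([0.5059,-0.2737,0.0905],104.9,1)
save('wrist','w18'); crop('w18',270,200,380,290,7,'c18'); save('scene','s18'); crop('s18',255,140,295,180,16,'cs18')
E
```

```text
now [ 0.5058 -0.2735  0.0904] y ang 104.89 tilt 0.03 w 0.037 F [ 0.6  0.2 -1.9] t 18.0667
dist/row 0.00022508030320351856 deg/row 0.028599194618256014
[-0.0001, -0.0002, -0.0001] [0.0003, -0.0004, -0.0001]
```

View pics/c18.png

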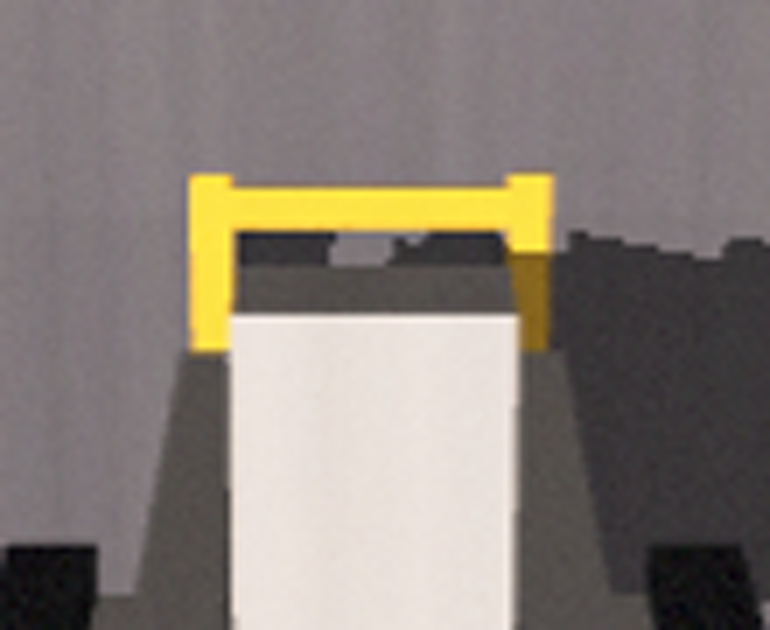

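View pics/cs18.png

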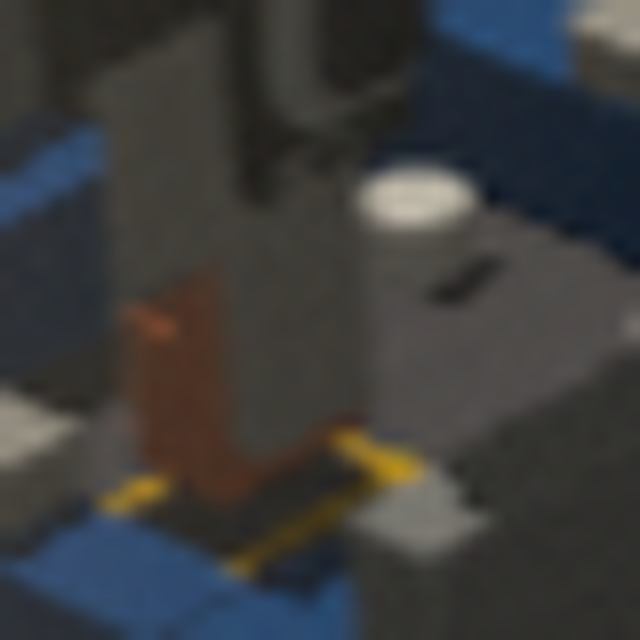

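```bash
python3 - <<'E'
from mp import *
d=load('w18'); p,R,s=pose(); print(p,s['qd'].round(3),s['width'])
for (u,v),n in [((189,176),'oL'),((553,175),'oR'),((235,231),'iL'),((508,231),'iR')]:
    print(n,R.T@(px2w(d,270+u/7-.43,200+v/7-.43,h=.025)-p))
d=load('s18')
a=np.radians(14.9); Rz=np.array([[np.cos(a),-np.sin(a)],[np.sin(a),np.cos(a)]])
def proj(c,l,z):
    X=d['R']@np.array([*(c+Rz@(np.array(l)/1e3)),z])+d['t']; return np.array([d['fx']*X[0]/X[2]+d['cx'],d['fy']*X[1]/X[2]+d['cy']])
b=np.array([.48,-.15]); c=p[:2]+np.array([.0005,-.0003])
for z in(.031,.033,.0345,.036):
  print(z,[(np.array([255+m[0]/16-.47,140+m[1]/16-.47])-b-proj(c,l,z)).round(2).tolist() for l,m in [((14,8),(225,497)),((14,-8),(145,460)),((-14,8),(360,420))]])
E
```

```text
[ 0.5057 -0.2735  0.0904] [-0.001  0.001 -0.002  0.001 -0.001  0.001] 0.03693846153811806
oL [ 0.0192 -0.0137  0.0654]
oR [0.0193 0.0126 0.0654]
iL [ 0.0151 -0.0104  0.0654]
iR [0.0151 0.0095 0.0654]
0.031 [[0.34, -1.06], [0.61, -0.81], [-0.47, -0.7]]
0.033 [[0.4, -0.25], [0.68, 0.0], [-0.42, 0.1]]
0.0345 [[0.45, 0.37], [0.73, 0.61], [-0.39, 0.71]]
0.036 [[0.49, 0.98], [0.78, 1.22], [-0.35, 1.32]]
```

```bash
python3 - <<'E'
from h import *
print(workorder.sign_off()); print(manip.get_state()['position'],manip.get_state()['width'])
E
```

```text
the job is handed in; nothing more can be done
None
the job is handed in; nothing more can be done
```

I took the tongs from the rack, picked the insert off the blue plate with them, and carried it over the clamps and walls. It now hovers above the yellow-framed pocket, and the job was signed off at about 18 s of the 48 s limit.

**Last checks before sign-off:**
- **Height:** the underside of the insert was at about 33 mm, so about 8 mm above the mould floor. An earlier estimate from the height at which I clamped it was about 1 mm lower, which is within the camera calibration.
- **Centring:** the insert was within about 0.5 mm of the pocket centre in both directions, going by the wrist camera. Turn agreed with the measured pocket angle to about 0.1°.
- **Upright and still:** the tool was tilted about 0.03° and the arm was at rest. The only wrist force showing was about 2 N, which matches the load held.
- **Hold:** the gripper read 37 mm instead of the expected 40 mm while clamping with 50 N. The camera showed the tips about 16 mm apart with the insert between them, and the reading did not change during the carry.

I saw no sign of contact with the mould, clamps or bystanders in the camera pictures or force readings. The gripper's fingers stayed on the tongs' pads, well above the insert.

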